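Lay up a slatted draining grid in its jig and hold the end slat against the stops

ROBOT

A 7-joint arm with a two-finger parallel gripper is mounted at the origin on a cart in front of the work surface, level with it; the furniture and walls round the work are solid. World frame = base frame: x ahead of the robot, y to its left, z up, the work surface at z = 0. Lengths are in m, angles in rad, forces in N, time in s.
With the tool pointing down it reaches from about 0.35 to 0.775 m from the base axis. Payload 3.1 kg.
Tool frame: the origin (TCP) lies at the centre of the arm's flange, where the gripper is bolted on; the fingertips stand env.tip_reach ahead of it and the grasp point (between the pads) lies 155 mm ahead of it (env.tip_reach is the distance from the TCP to the fingertips, in m); z points along the fingers, y is the direction in which the jaws open and shut (so a half turn about z gives the same grasp; the last joint's range is limited). The gripper opens to 85 mm and grips with 20 to 120 N. Pads are 22 mm wide; open, the fingers measure 114 mm over their backs; the gripper's body (76 mm by 85 mm) begins 54 mm behind the grasp point. The pads swing forward as they close: fully open they stand 13 mm farther back than shut.
Start: joints at [1.134, 0.311, 0.014, 1.512, -0.004, 1.319, -0.027], TCP at [0.212, -0.508, 0.405] pointing down, gripper open.
Joint ranges: [-2.7, 2.7], [-0.3, 1.91], [-1.27, 1.3], [0.12, 2.57], [-1.44, 4.58], [0.2, 2.03], [-3.05, 3.05]. Speed limits (rad/s): [2.79, 2.79, 3.14, 3.14, 3.14, 3.14, 3.14].

INTERFACE

Orientations are given as a 3x3 rotation matrix whose columns are the frame's x, y, z axes.
In Python, from station import env gives the robot as it stands. The module is installed in compiled form; this text tells all that it offers.
- The arm moves only by the shell command python3 -m inch 'ROWS' [FORCE]. ROWS is JSON, a list of rows, each a list of 3 entries, a list of its own where there are three numbers: the shift along the tool's x, y, z as a fraction of full scale, then the turn, a rotation vector about the tool's x, y, z as a fraction of full scale, then the opening in per cent of the stroke, from 0 (shut) to 100 (fully open). A call has 1 to 12 rows; each row is the pose to reach, as a shift and turn from the pose commanded when the call began, along the tool's axes at that moment, turning the shorter way round; what a row does not reach only later rows make up. Full scale, the value 1, is 50 cm for a shift and pi rad for a turn. A row lasts 1/10 s, in which the tool goes at most 50 mm and 8.59 degrees, less where a joint would pass 70% of its speed; a pose out of reach is approached as far as the arm can. A call with a number of a shift or a turn outside -1 to 1 is refused whole. A call with a gripper value outside its range is refused whole. The fingers move at their own pace and stop on an object; FORCE is the grip in N (left out, the last holds). Time passes only in rows, so rows that repeat a pose let the fingers close. It gives the time, the measured TCP pose, the force and the opening at its end, in the units of the state.
- env.get_obs(): the state, without advancing time (a new reading comes with each control period).
- env.capture(name): name is "scene" or "side" or "wrist"; returns (picture, depth): 400x640x3 uint8, blue, green, red; 400x640 float32, m along the optical axis (not along the pixel's ray), 0 where there is no reading.
- env.camera_params(name): a dict with "intrinsics" (3x3 intrinsics, pixels), "xyz" and "attitude" of the camera in the world. Camera axes: x right, y down, z forward; pixel columns grow to the right and rows downward; lengths in m; the calibration is good to about 2 mm. The wrist camera is an equidistant fisheye: a pixel r from the principal point sees the ray r / f radians off the axis. A picture is of the moment at which its call begins: read the wrist's pose just before it. camera_params takes no time and is no camera call; for the wrist camera it gives the pose at the moment of the call.
- env.close_job(): hands the job in, once; it reports no verdict.
The state is a dict: "time": time; "joints": joint angles; "qvel": joint speeds; "joint_efforts": joint torques, N m; "position": TCP position; "tcp_rot": TCP orientation; "ft_force": force on the tool from outside, world axes, zero at the start; "moment": the same for the moment, N m; "width": opening from 0.0 (shut) to 1.0 (fully open).
Only numpy, scipy, OpenCV 4.12 (cv2) and the standard library are available. Lean on these libraries where they do the work, as an engineer would, in place of code of your own. Each camera call takes 0.05 s, during which the arm holds its last target.

TASK

We are making another wooden draining grid like the finished one at the back: put the loose bearer down into the empty groove of the jig, then lay the notched slat crosswise over both bearers so that its notches drop onto them. Bring the slat up to the jig's two end stops without ramming it, square against both, and keep pressing it with a steady push of about 10 newtons so that I can screw it down: finish with the fingers still holding it there, do not let go. Leave the flask and the beaker standing where they are.

Things in the scene. Friction and masses are not known exactly. Their poses are not given: they have to be found in the camera images.
- jig: Plywood assembly jig fixed to the bench, board 250 (x) x 190 (y) x 12 mm. Origin on the bench under its middle; +x points to the two end stops (away from the robot), +y left, z up. A first bearer (180 x 20 x 20 mm, along jig x, its top 32 mm above the bench) is tacked down at y = -50 mm, x -90 to +90 mm. The left groove, between four low cleats and an end block 8 mm high, is empty.
- groove (a point): Centre of the empty groove's floor: on the jig board, 12 mm above the bench, at jig x = -3, y = +50 mm. The groove runs along jig x, 23 mm wide between the cleats and 186 mm long from the near end block to the left stop. Cleats (28 long, 8 wide) stand 59 mm nearer the robot and 48 mm nearer the stops than this point; the middle is open for fingers.
- bearer: Loose plain square wooden bar without notches, 180 (along its x) x 20 x 20 mm, 50 g. Origin at the centre of its underside, z up.
- slat: Loose flat wooden slat, 28 (x) x 180 (y) x 16 mm (z), 60 g, lying notches down. Two notches across the underside, at y = +50 and -50 mm, 25 mm wide along y, 6 mm deep. Origin at the centre of its underside (the uncut plane), z up; the same either way round. Seated on the bearers, its underside is 26 mm and its top 42 mm above the bench.
- fence: The jig's two rigid wooden end stops, taken together: blocks 22 (x) x 30 (y) x 36 mm (z) on the jig board, centred at jig y = +55 and -55 mm, near faces at jig x = +90 mm, tops 48 mm above the bench. Fixed. Its frame coincides with the jig's. The push that counts is the one they feel: pressing down as well lets friction on the bearers take part of it.
- fence_mid (a point): Point midway between the stops, in the plane of their near faces (jig x = +90 mm, y = 0), 34 mm above the bench, the mid-height of the seated slat. Slat pressed home: its origin is 14 mm nearer the robot than this along jig x. Between the stops there is an 80 mm wide gap for a finger.
- flask_250: Conical glass flask, 67 mm wide, 135 mm high, standing loose on the bench; origin at the centre of its foot. Leave alone.
- beaker_100: Glass beaker, 52 mm wide, 70 mm high, standing loose on the bench; origin at the centre of its foot. Leave alone.
Mind the look-alikes: they are no part of the job. Leave any pink look-alike of the slat alone. What is shaped like the bearer but pink is not meant.

How it is judged:
By the outcome, as a careful person would: the job done as asked, in the order asked, and still so for the second after the job is handed in, while the arm keeps its last pose, push and grip.
It also fails if it takes over 67 s, if anything falls off the work surface, if the arm or the gripper's body presses on something with over 40 N, if the wrist force passes 120 N, or if a joint passes its speed limit or range.

## Working session

There is one attempt and no reset: what is moved stays moved. The work goes in short steps, Python scripts to look and compute and a shell command to move; the robot and the scene stay as the last step left them, time stands still between calls to the robot, and variables do not carry over. Pictures are saved under pics/ and viewed, and the job is handed in when it is done.

```bash
mkdir -p pics; ls
python3 - <<'E'
from station import env
import cv2, numpy as np
np.set_printoptions(precision=4,suppress=True)
o=env.get_obs(); print(o, env.tip_reach)
for n in ("scene","side","wrist"):
    print(n, env.camera_params(n))
    im,d=env.capture(n); cv2.imwrite(f"pics/{n}0.png",im); np.save(f"pics/{n}0.npy",d)
print(env.get_obs()["time"])
E
```

```text
pics
{'time': 0.0, 'joints': array([ 1.1343,  0.3117,  0.014 ,  1.5131, -0.0044,  1.3192, -0.0272]), 'qvel': array([-0.001 ,  0.0001,  0.001 ,  0.001 , -0.0003,  0.0003, -0.0007]), 'joint_efforts': array([  0.0003, -37.992 ,   0.1462, -23.0588,   0.0122,   0.0136,
        -0.    ]), 'position': array([ 0.2115, -0.5074,  0.4036]), 'tcp_rot': array([[ 0.923 ,  0.3847, -0.001 ],
       [ 0.3847, -0.923 ,  0.0022],
       [-0.0001, -0.0024, -1.    ]]), 'ft_force': array([ 1.2617, -0.386 , -0.5482]), 'moment': array([-0.0339,  0.0705,  0.0262]), 'width': 0.9954271092514636} 0.1734
scene {'intrinsics': array([[423.9355,   0.    , 316.7005],
       [  0.    , 423.9355, 203.3066],
       [  0.    ,   0.    ,   1.    ]]), 'xyz': array([-0.1815,  0.802 ,  0.9378]), 'attitude': array([[-0.7798, -0.4083,  0.4746],
       [-0.6259,  0.493 , -0.6043],
       [ 0.0128, -0.7683, -0.64  ]])}
side {'intrinsics': array([[493.7982,   0.    , 314.038 ],
       [  0.    , 493.7982, 199.7898],
       [  0.    ,   0.    ,   1.    ]]), 'xyz': array([ 0.7068, -1.5422,  1.1544]), 'attitude': array([[ 0.9878,  0.0948, -0.1234],
       [ 0.1555, -0.5816,  0.7984],
       [ 0.0039, -0.8079, -0.5893]])}
wrist {'intrinsics': array([[309.7069,   0.    , 320.8368],
       [  0.    , 309.7069, 202.3084],
       [  0.    ,   0.    ,   1.    ]]), 'xyz': array([ 0.2747, -0.4809,  0.3724]), 'attitude': array([[ 0.3857, -0.8875, -0.2522],
       [-0.9226, -0.3716, -0.1032],
       [-0.0021,  0.2725, -0.9622]])}
0.15
```

View pics/scene0.png

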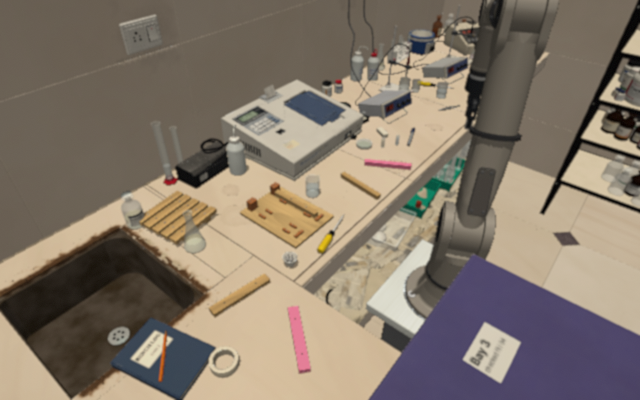

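View pics/side0.png

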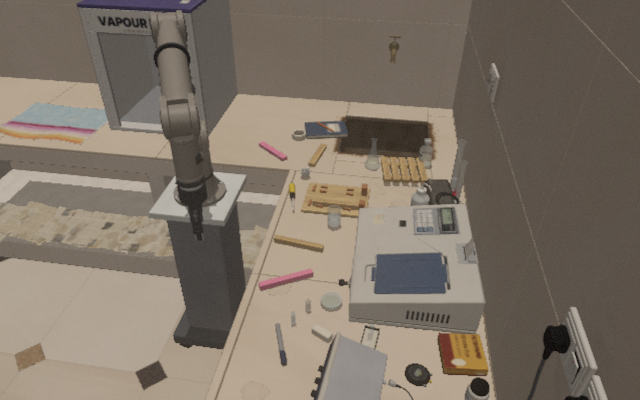

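View pics/wrist0.png

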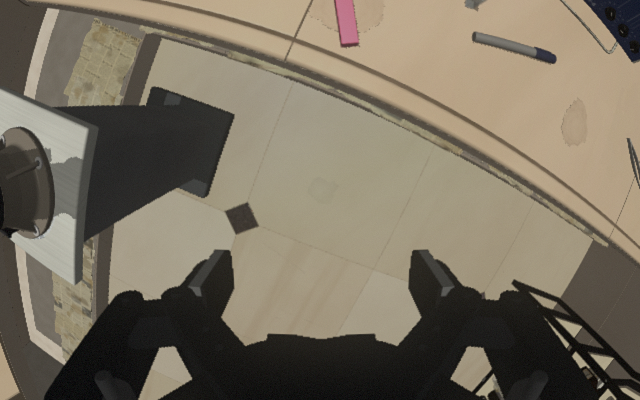

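```bash
cat > h.py <<'E'
import numpy as np, cv2
np.set_printoptions(precision=4,suppress=True)
CAL={'scene':(423.9355,316.7005,203.3066,np.array([-0.1815,0.802,0.9378]),np.array([[-0.7798,-0.4083,0.4746],[-0.6259,0.493,-0.6043],[0.0128,-0.7683,-0.64]])),
'side':(493.7982,314.038,199.7898,np.array([0.7068,-1.5422,1.1544]),np.array([[0.9878,0.0948,-0.1234],[0.1555,-0.5816,0.7984],[0.0039,-0.8079,-0.5893]]))}
def ray(cam,u,v):
    f,cx,cy,c,R=CAL[cam]
    return c, R@np.array([(u-cx)/f,(v-cy)/f,1.])
def onz(cam,u,v,z):
    c,d=ray(cam,u,v); return c+d*(z-c[2])/d[2]
def cloud(cam,depth):
    f,cx,cy,c,R=CAL[cam]
    v,u=np.mgrid[:400,:640]
    P=np.stack([(u-cx)/f*depth,(v-cy)/f*depth,depth],-1)@R.T+c
    return P
def wray(p,u,v):
    K=p['intrinsics'];x=(u-K[0,2])/K[0,0];y=(v-K[1,2])/K[1,1];r=np.hypot(x,y)
    s=np.sin(r)/r if r>1e-9 else 1
    return p['xyz'],p['attitude']@np.array([x*s,y*s,np.cos(r)])
def wonz(p,u,v,z):
    c,d=wray(p,u,v); return c+d*(z-c[2])/d[2]
E
python3 - <<'E'
import cv2,numpy as np
from h import *
a=cv2.imread('pics/scene0.png')
cv2.imwrite('pics/c1.png',cv2.resize(a[140:320,190:430],None,fx=3.3,fy=3.3,interpolation=cv2.INTER_CUBIC))
b=cv2.imread('pics/side0.png')
cv2.imwrite('pics/c2.png',cv2.resize(b[125:295,240:440],None,fx=3.5,fy=3.5,interpolation=cv2.INTER_CUBIC))
for u,v in((360,184),(240,295),(388,164),(299,338),(287,213),(313,187),(194,240)): print((u,v),onz('scene',u,v,.015))
E
```

```text
(360, 184) [ 0.4506 -0.2537  0.015 ]
(240, 295) [0.4204 0.3632 0.015 ]
(388, 164) [ 0.4395 -0.4281  0.015 ]
(299, 338) [0.2122 0.3623 0.015 ]
(287, 213) [0.5471 0.0324 0.015 ]
(313, 187) [ 0.5698 -0.1317  0.015 ]
(194, 240) [0.6825 0.3076 0.015 ]
```

View pics/c1.png

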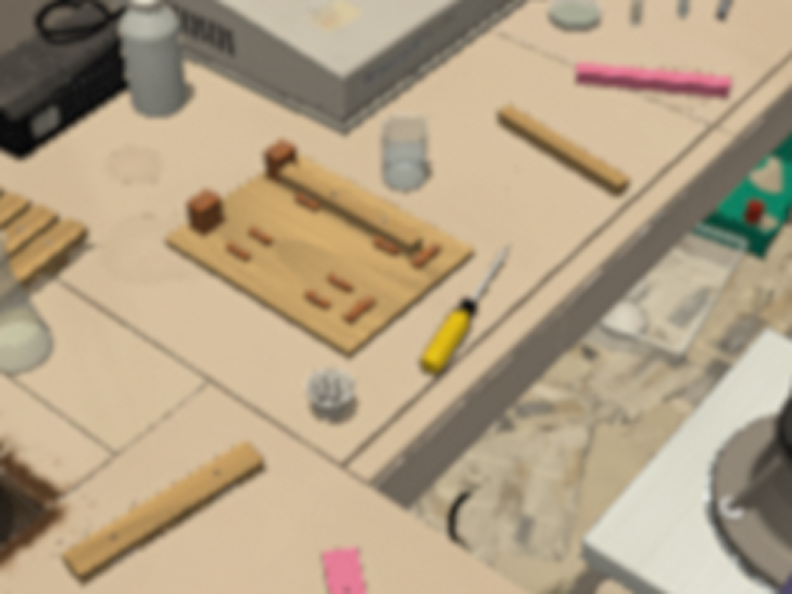

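View pics/c2.png

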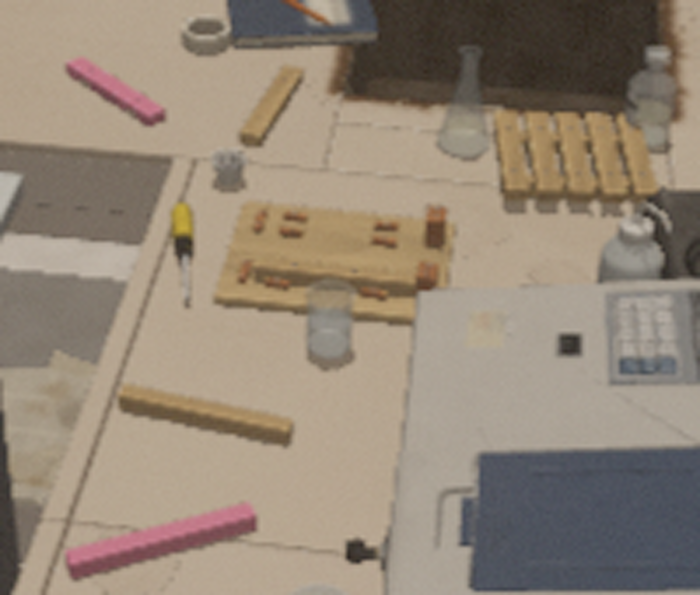

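```bash
cat > m.py <<'E'
from h import *
def rect(P,D,box,zlo,zhi):
    x0,x1,y0,y1=box
    m=(D>0)&(P[...,0]>x0)&(P[...,0]<x1)&(P[...,1]>y0)&(P[...,1]<y1)&(P[...,2]>zlo)&(P[...,2]<zhi)
    q=P[m]
    if len(q)<10: return len(q)
    r=cv2.minAreaRect((q[:,:2]*1000).astype(np.float32)); return len(q),r,cv2.boxPoints(r),np.median(q[:,2])
E
python3 - <<'E'
from m import *
for cam in('scene','side'):
    D=np.load(f'pics/{cam}0.npy');P=cloud(cam,D)
    for nm,b,zl,zh in(('bearer',(.33,.57,-.34,-.16),.012,.03),('slat',(.32,.52,.26,.46),.01,.03),('jigall',(.38,.72,-.1,.17),.007,.018),('jigbearer',(.40,.72,-.1,.17),.026,.037),('stops',(.55,.72,-.1,.17),.043,.055),('beaker',(.5,.65,-.2,-.08),.01,.1),('flask',(.6,.78,.2,.4),.01,.15)):
        print(cam,nm,rect(P,D,b,zl,zh))
E
```

```text
scene bearer (232, ((451.7899475097656, -250.88624572753906), (27.521533966064453, 182.7559356689453), 82.80258178710938), array([[ 359.408 , -253.09  ],
       [ 540.7238, -275.9872],
       [ 544.1719, -248.6825],
       [ 362.8561, -225.7853]], dtype=float32), np.float64(0.019041262419632388))
scene slat (632, ((426.25146484375, 358.72052001953125), (180.52584838867188, 32.79086685180664), 80.39067840576172), array([[395.0186, 272.461 ],
       [427.3493, 266.9872],
       [457.4843, 444.9801],
       [425.1536, 450.4538]], dtype=float32), np.float64(0.015062762649224848))
scene jigall (2426, ((530.510009765625, 26.987510681152344), (245.66371154785156, 300.7478332519531), 82.0680923461914), array([[ 364.6245,  -73.9182],
       [ 662.4949, -115.4202],
       [ 696.3956,  127.8932],
       [ 398.5251,  169.3952]], dtype=float32), np.float64(0.011651050702800148))
scene jigbearer (325, ((518.8480834960938, 22.837501525878906), (225.8844757080078, 300.66131591796875), 75.09098815917969), array([[ 344.5199,  -47.6248],
       [ 635.0596, -124.9804],
       [ 693.1763,   93.2998],
   
[... 2300 characters left out ...]
.1212],
       [ 723.0016,   65.0638],
       [ 651.661 ,  101.5213]], dtype=float32), np.float64(0.0484153679393039))
side beaker (255, ((557.8262329101562, -136.04403686523438), (106.77222442626953, 51.373931884765625), 79.49126434326172), array([[ 522.8333, -183.8498],
       [ 573.3455, -193.2196],
       [ 592.8192,  -88.2383],
       [ 542.307 ,  -78.8684]], dtype=float32), np.float64(0.04884143662071749))
side flask (538, ((712.453369140625, 280.39312744140625), (132.84033203125, 162.59710693359375), 1.4301908016204834), array([[644.0248, 360.0086],
       [648.083 , 197.4621],
       [780.882 , 200.7777],
       [776.8237, 363.3241]], dtype=float32), np.float64(0.032116025543967974))
```

```bash
cat > go.py <<'E'
# plan helper: python3 go.py x y z yawdeg  -> fractions (pose target with tool straight down), from measured pose
import sys
from h import *
from station import env
from scipy.spatial.transform import Rotation as Ro
def plan(x,y,z,yaw,o=None):
    o=o or env.get_obs(); R=o['tcp_rot']; a=np.deg2rad(yaw)
    T=np.array([[np.cos(a),np.sin(a),0],[np.sin(a),-np.cos(a),0],[0,0,-1.]])
    s=R.T@(np.array([x,y,z])-o['position'])/0.5
    t=Ro.from_matrix(R.T@T).as_rotvec()/np.pi
    return s,t
if __name__=='__main__':
    o=env.get_obs()
    print('t',round(o['time'],2),'pos',o['position'],'yaw',np.rad2deg(np.arctan2(o['tcp_rot'][1,0],o['tcp_rot'][0,0])),'F',o['ft_force'],'M',o['moment'],'w',round(o['width'],3))
    print(*plan(*map(float,sys.argv[1:5]),o))
E
python3 go.py 0.45 0.0 0.40 -8
```

```text
t 0.15 pos [ 0.2115 -0.5075  0.4039] yaw 22.626440637142764 F [ 0.7579  0.8642 -0.0462] M [ 0.0087  0.01   -0.034 ] w 1.001
[ 0.8308 -0.7532  0.0091] [-0.0006  0.0002  0.1701]
```

```bash
python3 -m inch '[[[0.83,-0.753,0],[0,0,0.17],100],[[0.83,-0.753,0],[0,0,0.17],100],[[0.83,-0.753,0],[0,0,0.17],100],[[0.83,-0.753,0],[0,0,0.17],100],[[0.83,-0.753,0],[0,0,0.17],100],[[0.83,-0.753,0],[0,0,0.17],100],[[0.83,-0.753,0],[0,0,0.17],100],[[0.83,-0.753,0],[0,0,0.17],100],[[0.83,-0.753,0],[0,0,0.17],100],[[0.83,-0.753,0],[0,0,0.17],100],[[0.83,-0.753,0],[0,0,0.17],100],[[0.83,-0.753,0],[0,0,0.17],100]]'
python3 go.py 0.45 0.0 0.40 -8
```

```text
time: 1.35
position: [0.4506, 0.0052, 0.4048]
tcp_rot: [[0.991, -0.13, 0.001], [-0.13, -0.991, 0.003], [0.001, -0.003, -1.0]]
ft_force: [-0.5, 1.1, -0.5]
width: 1.0
t 1.35 pos [0.4506 0.0052 0.4048] yaw -7.491320637264452 F [-0.4732  1.1443 -0.4907] M [-0.0104 -0.0029 -0.0052] w 1.0
[0.0002 0.0104 0.0096] [-0.0011 -0.0002  0.0028]
```

```bash
cat > snap.py <<'E'
import sys,pickle
from h import *
from station import env
def snap(name):
    p=env.camera_params('wrist'); im,d=env.capture('wrist')
    cv2.imwrite(f'pics/{name}.png',im); pickle.dump((p,im,d),open(f'pics/{name}.pkl','wb')); return p,im,d
if __name__=='__main__': snap(sys.argv[1]); print(env.get_obs()['position'])
E
python3 -m inch '[[[0,0,0],[0,0,0],100],[[0,0,0],[0,0,0],100]]'; python3 snap.py w1
```

```text
time: 1.55
position: [0.4496, -0.001, 0.4043]
tcp_rot: [[0.99, -0.138, -0.001], [-0.138, -0.99, -0.001], [-0.001, 0.001, -1.0]]
ft_force: [0.1, -0.6, 0.5]
width: 0.999
[ 0.4495 -0.0019  0.4043]
```

View pics/w1.png

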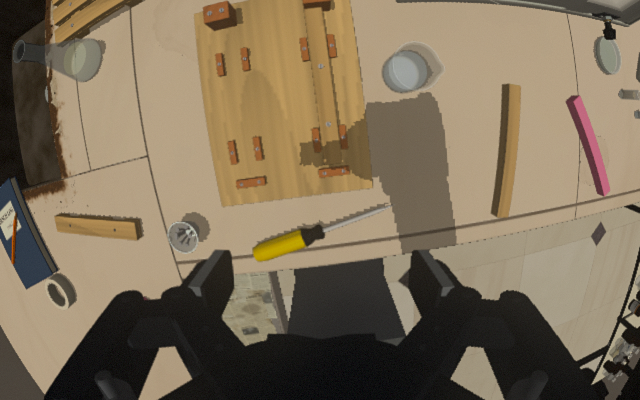

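Run:
```python
import pickle
from h import *
p,im,d=pickle.load(open('pics/w1.pkl','rb'))
hsv=cv2.cvtColor(im,cv2.COLOR_BGR2HSV)
for u,v in((220,65),(257,148),(280,120),(320,110),(508,150),(98,227),(250,30)): print((u,v),hsv[v,u])
m=((hsv[...,0]<13)&(hsv[...,1]>140)&(hsv[...,2]>60)).astype(np.uint8); m[260:]=0
n,l,st,c=cv2.connectedComponentsWithStats(m)
for i in range(1,n):
    if st[i,4]>40:
        ys,xs=np.nonzero(l==i)
        Q=np.array([wonz(p,x,y,.020)[:2] for x,y in zip(xs,ys)],np.float32)*1000
        r=cv2.minAreaRect(Q); print(st[i,:5],c[i],'rect',np.array(r[0]),np.array(r[1]),r[2])
```

```text
(220, 65) [ 12 122 136]
(257, 148) [ 17  29 125]
(280, 120) [ 19 127 168]
(320, 110) [ 18 133 157]
(508, 150) [ 18 132 153]
(98, 227) [ 18 136 169]
(250, 30) [ 19 130 161]
```

Run:
```python
import pickle
from h import *
p,im,d=pickle.load(open('pics/w1.pkl','rb'))
hsv=cv2.cvtColor(im,cv2.COLOR_BGR2HSV)
print(hsv[60:70:2,218:224:2].tolist())
m=((hsv[...,0]<15)&(hsv[...,1]>125)&(hsv[...,2]>50)).astype(np.uint8); m[200:]=0
m=cv2.morphologyEx(m,cv2.MORPH_CLOSE,np.ones((5,5)))
n,l,st,c=cv2.connectedComponentsWithStats(m)
for i in range(1,n):
    if st[i,4]>60:
        ys,xs=np.nonzero(l==i)
        Q=np.array([wonz(p,x,y,.020)[:2] for x,y in zip(xs,ys)],np.float32)*1000
        r=cv2.minAreaRect(Q); print(st[i,:5],c[i],'rect',np.array(r[0]),np.array(r[1]),r[2])
cv2.imwrite('pics/w1c.png',cv2.resize(im[0:215,185:385],None,fx=2.7,fy=2.7,interpolation=cv2.INTER_CUBIC))
```

```text
[[[13, 173, 149], [13, 173, 155], [14, 162, 85]], [[13, 113, 145], [13, 136, 154], [13, 162, 96]], [[18, 23, 135], [13, 55, 139], [13, 164, 120]], [[13, 161, 147], [13, 172, 138], [14, 171, 122]], [[13, 172, 147], [13, 170, 153], [13, 171, 134]]]
[ 45   0   7  44 199] [47.392 22.407] rect [769.0743 382.4608] [81.1936 16.0612] 1.2554848194122314
[203   0  33  30 731] [219.2339  14.9781] rect [662.27    90.0323] [39.5365 37.2443] 87.44200897216797
[303   0  28  10 198] [317.1111   3.3182] rect [650.4695 -24.4061] [30.8022 11.8432] 81.75704193115234
[327  34   9  24 156] [331.0962  45.4936] rect [597.6543 -33.6697] [ 7.9556 27.8177] 87.88311767578125
[300  38   9  23 147] [304.0204  48.8231] rect [597.7941  -3.131 ] [ 7.1472 27.3143] 89.8419189453125
[241  48   9  23 150] [244.8667  58.9467] rect [598.5829  65.3275] [ 7.8168 27.3192] 89.94681549072266
[215  53  10  23 146] [219.6986  64.226 ] rect [598.7611  95.8112] [27.1188  8.7511] 0.2950473129749298
[ 23  73  44 127 756] [ 50.6892 154.8479] rect [558.979  409.0853] [105.9247 219.9764] 53.36976623535156
[339 125   9  24 155] [342.7935 136.2774] rect [491.5771 -32.4815] [ 7.7188 26.9915] 89.39862823486328
[312 128   9  24 156] [316.0705 139.8205] rect [491.992   -1.8734] [ 7.6153 27.0089] 89.12808227539062
[253 137  10  24 145] [257.3034 148.0345] rect [492.3173  66.5792] [ 7.7519 26.8952] 89.43831634521484
[228 141  10  23 142] [232.3873 152.1197] rect [492.9835  97.182 ] [ 8.1673 26.672 ] 89.1092529296875
[319 166  30  12 245] [333.3837 171.1306] rect [453.3365 -16.8591] [ 9.9847 34.8591] 0.46424123644828796
[236 177  29  12 225] [250.2133 182.1867] rect [453.9702  82.3683] [35.0795  9.6017] 89.37290954589844
```

View pics/w1c.png

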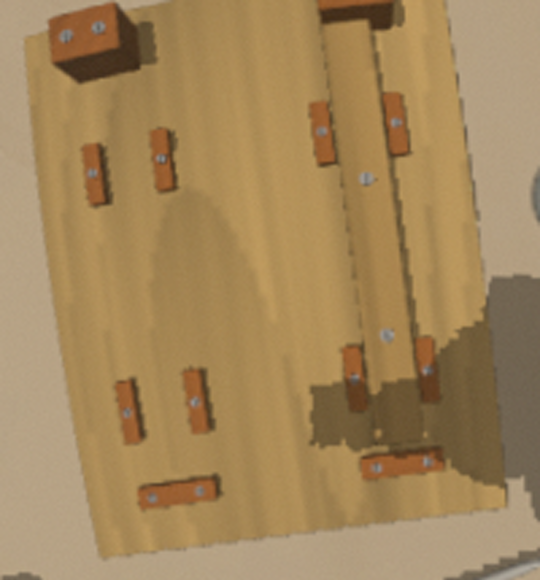

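Run:
```python
from h import *
W=np.array([[597.65,-33.67],[597.79,-3.13],[598.58,65.33],[598.76,95.81],[491.58,-32.48],[491.99,-1.87],[492.32,66.58],[492.98,97.18]])
J=np.array([[45,-65.5],[45,-34.5],[45,34.5],[45,65.5],[-62,-65.5],[-62,-34.5],[-62,34.5],[-62,65.5]])
a,b=W-W.mean(0),J-J.mean(0)
th=np.arctan2((b[:,0]*a[:,1]-b[:,1]*a[:,0]).sum(),(a*b).sum())
R=np.array([[np.cos(th),-np.sin(th)],[np.sin(th),np.cos(th)]])
t=W.mean(0)-R@J.mean(0); print('yaw',np.rad2deg(th),'org',t,'res',W-(J@R.T+t))
for n,q in(('groove',(-3,50)),('fence_mid',(90,0)),('slathome',(76,0))): print(n,R@q+t)
import pickle
p,im,d=pickle.load(open('pics/w1.pkl','rb'))
hsv=cv2.cvtColor(im,cv2.COLOR_BGR2HSV)
for nm,(x0,x1,y0,y1),z in(('bearer',(485,535,70,230),.02),('slat',(45,150,205,250),.016)):
    m=(hsv[...,1]>95).astype(np.uint8); mm=np.zeros_like(m); mm[y0:y1,x0:x1]=m[y0:y1,x0:x1]
    mm=cv2.morphologyEx(mm,cv2.MORPH_OPEN,np.ones((3,3)))
    ys,xs=np.nonzero(mm); Q=np.array([wonz(p,x,y,z)[:2] for x,y in zip(xs,ys)],np.float32)*1000
    print(nm,len(xs),cv2.minAreaRect(Q))
    cv2.imwrite(f'pics/{nm}1.png',cv2.resize(np.hstack([im[y0-10:y1+10,x0-20:x1+20],cv2.cvtColor(mm*255,cv2.COLOR_GRAY2BGR)[y0-10:y1+10,x0-20:x1+20]]),None,fx=2.5,fy=2.5))
```

```text
yaw -0.6123496373434449 org [553.7058  31.6279] res [[-0.3532  0.6793]
 [-0.5445  0.2211]
 [-0.4919 -0.315 ]
 [-0.6432 -0.8332]
 [ 0.5707  0.7257]
 [ 0.6494  0.3375]
 [ 0.242  -0.2086]
 [ 0.5707 -0.6068]]
groove [551.2403  81.6571]
fence_mid [643.7006  30.666 ]
slathome [629.7014  30.8157]
bearer 2409 ((452.51287841796875, -247.04147338867188), (30.80744171142578, 178.78927612304688), 81.4251937866211)
slat 1663 ((427.84429931640625, 350.944091796875), (189.349365234375, 33.11402130126953), 80.23372650146484)
```

View pics/bearer1.png

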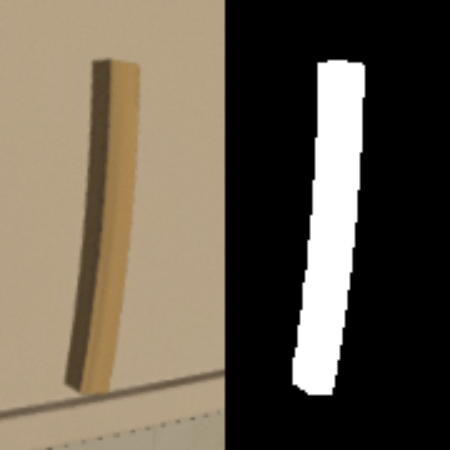

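View pics/slat1.png

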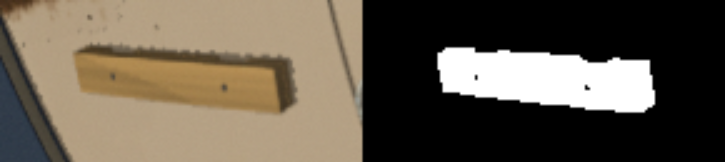

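```bash
python3 go.py 0.452 -0.252 0.28 -8.5
```

```text
t 1.6 pos [ 0.4495 -0.0019  0.4043] yaw -8.084449110562483 F [-0.3283 -0.4449  0.5913] M [-0.061  -0.0128 -0.0395] w 1.001
[0.0756 0.4942 0.2492] [0.0004 0.0003 0.0023]
```

```bash
python3 -m inch '[[[0.076,0.494,0.249],[0,0,0.0023],70],[[0.076,0.494,0.249],[0,0,0.0023],70],[[0.076,0.494,0.249],[0,0,0.0023],70],[[0.076,0.494,0.249],[0,0,0.0023],70],[[0.076,0.494,0.249],[0,0,0.0023],70],[[0.076,0.494,0.249],[0,0,0.0023],70],[[0.076,0.494,0.249],[0,0,0.0023],70],[[0.076,0.494,0.249],[0,0,0.0023],70],[[0.076,0.494,0.249],[0,0,0.0023],70]]'
python3 snap.py w2
```

```text
time: 2.5
position: [0.453, -0.2499, 0.2808]
tcp_rot: [[0.989, -0.146, 0.001], [-0.146, -0.989, 0.0], [0.001, -0.0, -1.0]]
ft_force: [0.4, -0.6, 0.4]
width: 0.701
[ 0.4533 -0.2494  0.281 ]
```

View pics/w2.png

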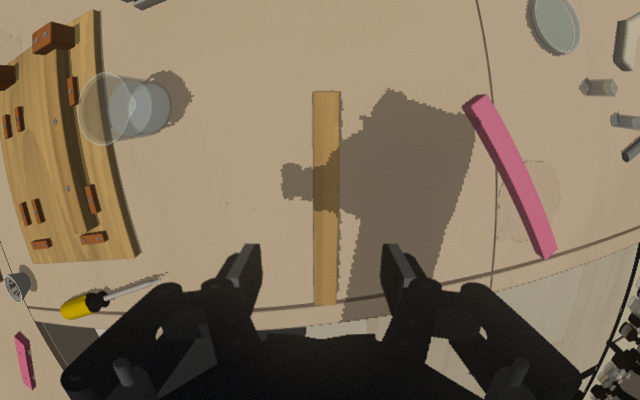

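```bash
cat > bar.py <<'E'
import sys,pickle
from h import *
def bar(name,box,z,s=95):
    p,im,d=pickle.load(open(f'pics/{name}.pkl','rb'))
    hsv=cv2.cvtColor(im,cv2.COLOR_BGR2HSV); x0,x1,y0,y1=box
    m=np.zeros((400,640),np.uint8); m[y0:y1,x0:x1]=(hsv[y0:y1,x0:x1,1]>s)&(abs(hsv[y0:y1,x0:x1,0].astype(int)-18)<4)&(hsv[y0:y1,x0:x1,2]>50)
    m=cv2.morphologyEx(m,cv2.MORPH_OPEN,np.ones((3,3)))
    n,l,st,c=cv2.connectedComponentsWithStats(m); i=1+np.argmax(st[1:,4]); ys,xs=np.nonzero(l==i)
    Q=np.array([wonz(p,x,y,z)[:2] for x,y in zip(xs,ys)],np.float32)*1000
    print(st[i],cv2.minAreaRect(Q),cv2.boxPoints(cv2.minAreaRect(Q)).tolist()); return l==i,im
if __name__=='__main__':
    a=sys.argv; bar(a[1],list(map(int,a[2].split(','))),float(a[3]),int(a[4]) if len(a)>4 else 95)
E
python3 bar.py w2 295,355,80,310 0.02
python3 bar.py w2 295,355,80,310 0.02 110;python3 go.py 0.452 -0.252 0.178 -8.5
```

```text
[ 313   91   27  214 5415] ((451.72576904296875, -253.576171875), (19.780752182006836, 177.75836181640625), 81.58551788330078) [[362.3560485839844, -250.35411071777344], [538.200927734375, -276.36602783203125], [541.095458984375, -256.7982177734375], [365.2506103515625, -230.78631591796875]]
[ 313   91   27  214 5254] ((451.7060852050781, -253.51654052734375), (19.207677841186523, 177.697509765625), 81.63109588623047) [[362.4056396484375, -250.08651733398438], [538.2108764648438, -275.94970703125], [541.0065307617188, -256.9465637207031], [365.2012939453125, -231.0833740234375]]
t 2.55 pos [ 0.4533 -0.2494  0.281 ] yaw -8.308675203337195 F [ 0.2012 -0.7095  0.227 ] M [-0.0243 -0.0243 -0.0377] w 0.699
[-0.0022  0.0055  0.206 ] [-0.     -0.0004  0.0011]
```

```bash
python3 -m inch '[[[-0.002,0.008,0.08],[0,0,0.0005],70],[[-0.002,0.008,0.15],[0,0,0.0005],70],[[-0.002,0.008,0.19],[0,0,0.0005],70],[[-0.002,0.008,0.204],[0,0,0.0005],70],[[-0.002,0.008,0.204],[0,0,0.0005],70],[[-0.002,0.008,0.204],[0,0,0.0005],70]]'
python3 go.py 0.4517 -0.2536 0.179 -8.4;  python3 snap.py w3
```

```text
time: 3.15
position: [0.4526, -0.2541, 0.1797]
tcp_rot: [[0.989, -0.146, 0.003], [-0.146, -0.989, -0.001], [0.003, 0.001, -1.0]]
ft_force: [0.8, 0.3, 0.3]
width: 0.7
t 3.15 pos [ 0.4526 -0.2541  0.1797] yaw -8.423475891793714 F [0.7904 0.307  0.2575] M [ 0.0633 -0.042  -0.0239] w 0.7
[-0.0019 -0.0007  0.0013] [ 0.0003 -0.0009 -0.0001]
[ 0.4527 -0.2542  0.1799]
```

View pics/w3.png

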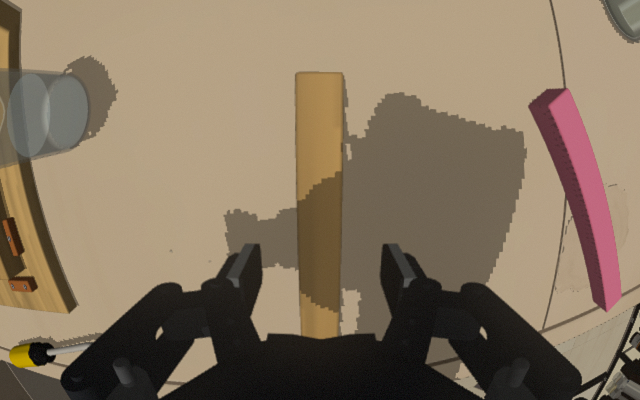

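```bash
python3 -m inch '[[[0,0,0],[0,0,0],0],[[0,0,0],[0,0,0],0],[[0,0,0],[0,0,0],0],[[0,0,0],[0,0,0],0],[[0,0,0],[0,0,0],0],[[0,0,0],[0,0,0],0],[[0,0,0],[0,0,0],0],[[0,0,0],[0,0,0],0]]' 40
python3 go.py 0.4517 -0.2536 0.30 -8.4
```

```text
time: 4.0
position: [0.452, -0.2544, 0.1791]
tcp_rot: [[0.989, -0.148, 0.001], [-0.148, -0.989, -0.001], [0.001, 0.001, -1.0]]
ft_force: [-0.3, -0.8, 5.4]
width: 0.221
t 4.0 pos [ 0.452  -0.2544  0.1791] yaw -8.485835741069076 F [-0.3004 -0.8366  5.3742] M [ 0.1419  0.1413 -0.0052] w 0.221
[-0.0006 -0.0014 -0.2419] [ 0.0002 -0.0005 -0.0005]
```

```bash
python3 -m inch '[[[0,0,-0.02],[0,0,0],0],[[0,0,-0.1],[0,0,0],0],[[0,0,-0.2],[0,0,0],0],[[0,0,-0.26],[0,0,0],0],[[0,0,-0.26],[0,0,0],0],[[0,0,-0.26],[0,0,0],0]]'
python3 go.py 0.5512 0.0816 0.30 -0.6;  python3 snap.py w4
```

```text
time: 4.6
position: [0.4514, -0.2542, 0.3088]
tcp_rot: [[0.989, -0.148, 0.001], [-0.148, -0.989, -0.001], [0.001, 0.001, -1.0]]
ft_force: [-0.4, 0.4, -1.3]
width: 0.222
t 4.6 pos [ 0.4514 -0.2542  0.3088] yaw -8.486191285119578 F [-0.4086  0.4123 -1.3252] M [0.0492 0.053  0.0401] w 0.222
[ 0.0982 -0.6937  0.0172] [ 0.0002 -0.0002 -0.0438]
[ 0.4509 -0.254   0.3074]
```

View pics/w4.png

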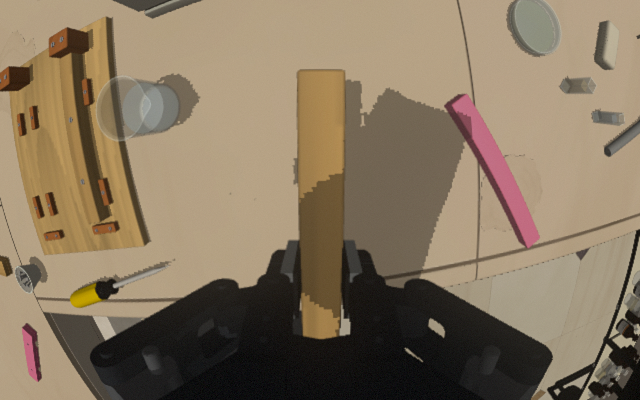

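```bash
cat > held.py <<'E'
import sys,pickle
from h import *
from bar import bar
# tool-frame line fit of held bearer: edges of mask
name=sys.argv[1]; p,im,d=pickle.load(open(f'pics/{name}.pkl','rb'))
m,_=bar(name,(285,360,60,240),0.15)
R=p['attitude']
o=np.array(eval(sys.argv[2])); yaw=np.deg2rad(float(sys.argv[3]))
z=o[2]-0.1591
T=np.array([[np.cos(yaw),np.sin(yaw)],[np.sin(yaw),-np.cos(yaw)]])
def tl(u,v): return T.T@(wonz(p,u,v,z)[:2]-o[:2])*1000
L=[];Rr=[]
for v in range(85,235,5):
    xs=np.nonzero(m[v])[0]; L.append(tl(xs[0]-.5,v)); Rr.append(tl(xs[-1]+.5,v))
for nm,E in(('L',L),('R',Rr)):
    E=np.array(E); k=np.polyfit(E[:,0],E[:,1],1); print(nm,'slope deg',np.rad2deg(np.arctan(k[0])),'y at x=0',k[1],'y at 50',np.polyval(k,50))
vs=[np.nonzero(m[:,u])[0][0]-.5 for u in range(305,340,5)]
print('front x',np.mean([tl(u,v)[0] for u,v in zip(range(305,340,5),vs)]))
E
python3 held.py w4 '[0.4514,-0.2542,0.3084]' -8.486
```

```text
[ 297   70   49  170 7913] ((502.7530822753906, -262.22216796875), (19.569307327270508, 72.62355041503906), 81.57254028320312) [[465.3993835449219, -266.57940673828125], [537.23876953125, -277.222900390625], [540.1068115234375, -257.86492919921875], [468.26739501953125, -247.221435546875]]
L slope deg -0.21796161879450307 y at x=0 -9.285481643640592 y at 50 -9.475689955724325
R slope deg 0.015590683701192345 y at x=0 10.053993621936574 y at 50 10.067599060433512
front x 88.5311046353589
```

```bash
python3 -m inch '[[[0.05,-0.35,0],[0,0,-0.044],0],[[0.098,-0.694,0],[0,0,-0.044],0],[[0.098,-0.694,0],[0,0,-0.044],0],[[0.098,-0.694,0],[0,0,-0.044],0],[[0.098,-0.694,0],[0,0,-0.044],0],[[0.098,-0.694,0],[0,0,-0.044],0],[[0.098,-0.694,0],[0,0,-0.044],0],[[0.098,-0.694,0.05],[0,0,-0.044],0],[[0.098,-0.694,0.116],[0,0,-0.044],0],[[0.098,-0.694,0.116],[0,0,-0.044],0],[[0.098,-0.694,0.116],[0,0,-0.044],0],[[0.098,-0.694,0.116],[0,0,-0.044],0]]'
python3 go.py 0.5512 0.0816 0.25 -0.6;  python3 snap.py w5
```

```text
time: 5.85
position: [0.5517, 0.0814, 0.251]
tcp_rot: [[1.0, -0.011, 0.001], [-0.011, -1.0, 0.0], [0.001, -0.0, -1.0]]
ft_force: [1.5, -0.2, 0.6]
width: 0.22
t 5.85 pos [0.5517 0.0814 0.251 ] yaw -0.6136956133592149 F [ 1.5401 -0.2152  0.5993] M [ 0.0345 -0.0017  0.0338] w 0.22
[-0.001  -0.0003  0.0021] [-0.0001 -0.0004 -0.0001]
[0.5519 0.0815 0.2515]
```

View pics/w5.png

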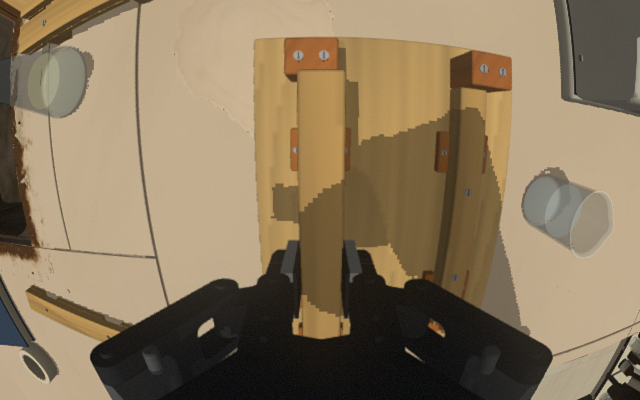

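```bash
python3 - <<'E'
import pickle
from h import *
p,im,d=pickle.load(open('pics/w5.pkl','rb'))
hsv=cv2.cvtColor(im,cv2.COLOR_BGR2HSV)
m=((hsv[...,0]<=15)&(hsv[...,1]>140)&(hsv[...,2]>40)).astype(np.uint8)
o=np.array([.5518,.0815]);y=np.deg2rad(-.6137);T=np.array([[np.cos(y),np.sin(y)],[np.sin(y),-np.cos(y)]])
tl=lambda u,v,z:T.T@(wonz(p,u,v,z)[:2]-o)*1000
for v in range(125,176,5):
    a=np.nonzero(m[v,285:365])[0]+285
    if len(a): print(v,a[0],a[-1],tl(a[0]-.5,v,.02),tl(a[-1]+.5,v,.02))
n,l,st,c=cv2.connectedComponentsWithStats(m)
for i in range(1,n):
    if st[i,4]>40:
        print(st[i]); x,yy,w,h,_=st[i]
        for v in(yy-.5,yy+h-.5): print('  end',[tl(x+w/2,v,z)[0] for z in(.02,.048)])
E
python3 held.py w5 '[0.5518,0.0815,0.2512]' -0.6137
python3 - <<'E'
import cv2
a=cv2.imread('pics/w5.png'); cv2.imwrite('pics/w5c.png',cv2.resize(a[30:190,245:400],None,fx=3.7,fy=3.7,interpolation=cv2.INTER_CUBIC))
E
```

```text
130 290 349 [ 60.4469 -20.0206] [60.4639 18.4952]
135 290 349 [ 57.2019 -20.0576] [57.221  18.5358]
140 291 349 [ 53.943  -19.4493] [53.972  18.5798]
145 291 349 [ 50.6849 -19.4921] [50.7153 18.6271]
150 291 349 [ 47.4174 -19.5383] [47.4492 18.6778]
155 291 349 [ 44.1386 -19.5882] [44.1719 18.7319]
160 291 349 [ 40.8468 -19.6417] [40.8815 18.7895]
165 291 349 [ 37.5402 -19.699 ] [37.5764 18.8506]
170 294 348 [ 34.2063 -17.7824] [34.2496 18.2565]
[  0   0  22  56 389]
  end [np.float64(227.54308342351715), np.float64(205.2648415266443)]
  end [np.float64(160.74622769171714), np.float64(147.82653674530636)]
[ 284   38   55   43 1618]
  end [np.float64(121.20066933196425), np.float64(113.82149550600272)]
  end [np.float64(92.38668343089607), np.float64(89.04448338441546)]
[ 450   50   61   42 1815]
  end [np.float64(122.84205572897565), np.float64(115.23291601528575)]
  end [np.float64(92.24922246984778), np.float64(88.92628134496725)]
[ 11 107  14  75 327]
  end [np.float64(106.03084790414114), np.float64(100.77703679452831)]
  end [np.float64(33.318739048942696), np.float64(38.2522334
[... 1584 characters left out ...]
-102.32573777385532), np.float64(-78.38781969847382)]
[299 323   4  13  45]
  end [np.float64(-87.61680807091493), np.float64(-65.73967963216597)]
  end [np.float64(-101.61060534337918), np.float64(-77.77288065604893)]
[  285    60    75   180 12437] ((612.43359375, 80.41056823730469), (18.11540412902832, 42.23678207397461), 89.43959045410156) [[591.2276611328125, 71.55986022949219], [633.46240234375, 71.14674377441406], [633.6395263671875, 89.26127624511719], [591.40478515625, 89.67439270019531]]
L slope deg 1.14558379664478 y at x=0 -16.132651754695413 y at 50 -15.132808060393026
R slope deg -1.3496089851833446 y at x=0 17.576777784921394 y at 50 16.398803892768278
front x 88.5323521246129
```

View pics/w5c.png

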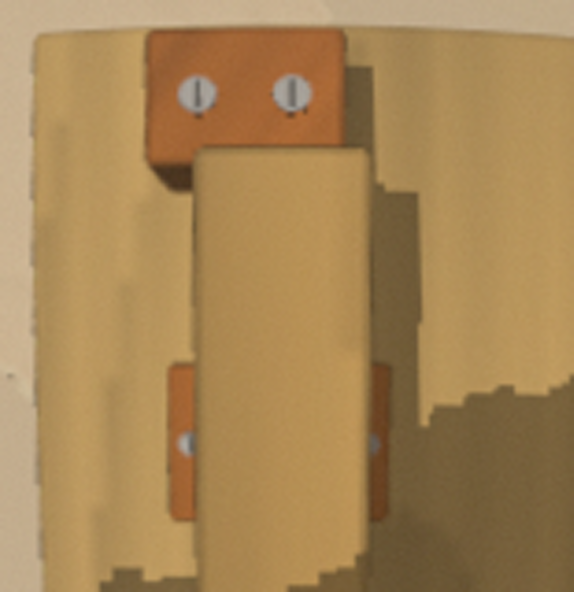

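```bash
python3 -m inch '[[[0.0014,-0.0014,0.05],[0,0,0],0],[[0.0014,-0.0014,0.09],[0,0,0],0],[[0.0014,-0.0014,0.098],[0,0,0],0],[[0.0014,-0.0014,0.098],[0,0,0],0],[[0.0014,-0.0014,0.098],[0,0,0],0]]'
python3 go.py 0.5512 0.0816 0.192 -0.6;  python3 snap.py w6
```

```text
time: 6.4
position: [0.5531, 0.0827, 0.2041]
tcp_rot: [[1.0, -0.011, 0.004], [-0.011, -1.0, 0.001], [0.004, -0.001, -1.0]]
ft_force: [-0.6, 0.3, 4.7]
width: 0.227
t 6.4 pos [0.5531 0.0827 0.2041] yaw -0.6135420847741201 F [-0.57    0.2924  4.6785] M [ 0.0731  0.5888 -0.0308] w 0.227
[-0.0038  0.0023  0.0241] [-0.0003 -0.0013 -0.0001]
[0.5531 0.0827 0.204 ]
```

View pics/w6.png

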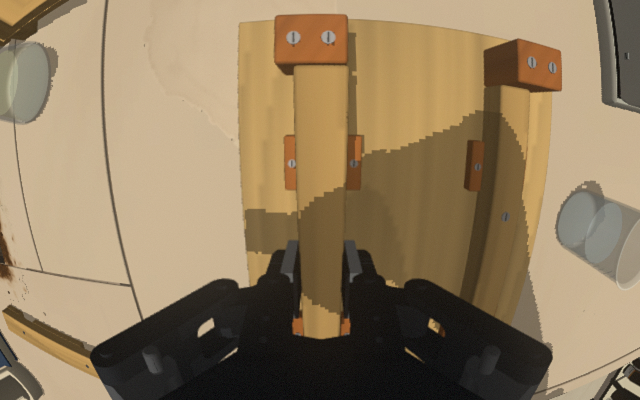

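Run:
```python
from h import *
from station import env
for n in('scene','side'):
    im,d=env.capture(n); cv2.imwrite(f'pics/{n}6.png',im)
    c=im[160:260,220:350] if n=='scene' else im[165:230,280:390]
    cv2.imwrite(f'pics/{n}6c.png',cv2.resize(c,None,fx=6,fy=6,interpolation=cv2.INTER_CUBIC))
import pickle
p,im,d=pickle.load(open('pics/w6.pkl','rb'))
cv2.imwrite('pics/w6c.png',cv2.resize(im[40:345,265:375],None,fx=2,fy=2,interpolation=cv2.INTER_CUBIC))
# depth along the bearer (wrist)
for v in range(70,335,20): 
    print(v,[d[v,u] for u in(310,320,330)], end=' ')
    K=p['intrinsics'];u=320;x=(u-K[0,2])/K[0,0];y=(v-K[1,2])/K[1,1];r=np.hypot(x,y);dr=np.array([x*np.sin(r)/r,y*np.sin(r)/r,np.cos(r)])
    P=p['xyz']+p['attitude']@(dr*d[v,u]/dr[2]); print(P)
```

```text
70 [np.float32(0.103443), np.float32(0.101504385), np.float32(0.10141681)] [0.6391 0.0821 0.0629]
90 [np.float32(0.10632287), np.float32(0.10570177), np.float32(0.10640789)] [0.6321 0.0822 0.0605]
110 [np.float32(0.1081572), np.float32(0.10903913), np.float32(0.10803069)] [0.6248 0.0823 0.0591]
130 [np.float32(0.113249205), np.float32(0.11300318), np.float32(0.111884035)] [0.6174 0.0824 0.057 ]
150 [np.float32(0.11496767), np.float32(0.11475352), np.float32(0.11553672)] [0.6099 0.0824 0.0573]
170 [np.float32(0.11929764), np.float32(0.11954036), np.float32(0.11855962)] [0.6018 0.0825 0.0546]
190 [np.float32(0.12331318), np.float32(0.121773705), np.float32(0.122055136)] [0.5938 0.0826 0.0545]
210 [np.float32(0.1265547), np.float32(0.12754306), np.float32(0.12556152)] [0.5845 0.0827 0.0511]
230 [np.float32(0.13076839), np.float32(0.1297618), np.float32(0.13012694)] [0.5758 0.0828 0.0512]
250 [np.float32(0.13479143), np.float32(0.13419051), np.float32(0.13500986)] [0.5657 0.0829 0.0494]
270 [np.float32(0.13896215), np.float32(0.13962822), np.float32(0.13964833)] [0.5545 0.0831 0.0469]
290 [np.float32(0.14506769), np.float32(0.14486568), np.float32(0.14489527)] [0.5423 0.0832 0.0448]
310 [np.float32(0.150437), np.float32(0.15093352), np.float32(0.15082273)] [0.5286 0.0834 0.0424]
330 [np.float32(0.15653157), np.float32(0.15789014), np.float32(0.15778925)] [0.5129 0.0835 0.0395]
```

View pics/scene6c.png

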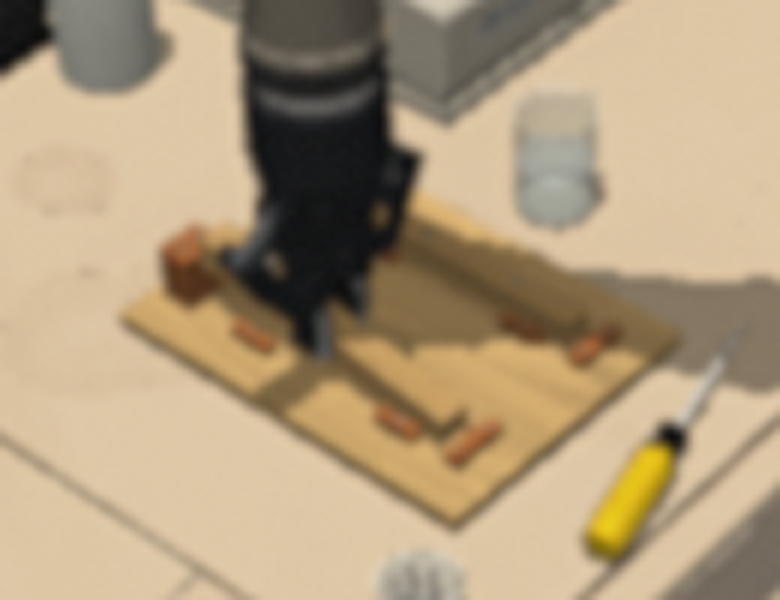

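View pics/w6c.png

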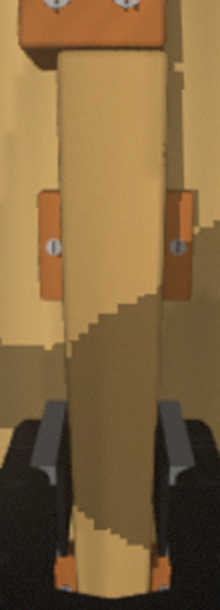

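View pics/side6c.png

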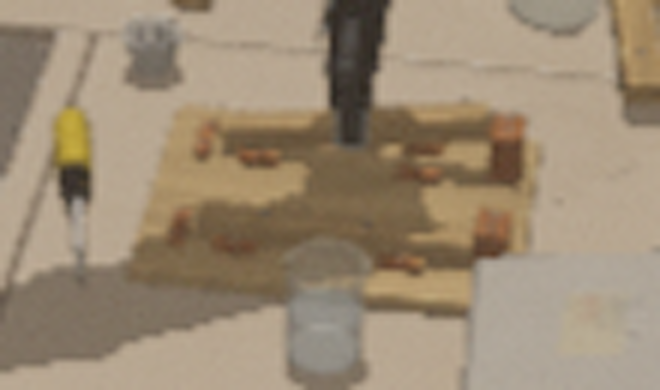

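```bash
cat > pitch.py <<'E'
import sys,pickle
from h import *
p,im,d=pickle.load(open(f'pics/{sys.argv[1]}.pkl','rb'))
K=p['intrinsics'];Q=[]
for v in range(80,335,5):
  for u in(310,320,330):
    if d[v,u]<=0: continue
    x=(u-K[0,2])/K[0,0];y=(v-K[1,2])/K[1,1];r=np.hypot(x,y);s=np.sin(r)/r
    dr=np.array([x*s,y*s,np.cos(r)]); Q.append(p['xyz']+p['attitude']@(dr*d[v,u]/dr[2]))
Q=np.array(Q); e=np.array([np.cos(np.deg2rad(float(sys.argv[2]))),np.sin(np.deg2rad(float(sys.argv[2])))])
t=Q[:,:2]@e; k=np.polyfit(t,Q[:,2],1); print(sys.argv[1],'pitch deg',np.rad2deg(np.arctan(k[0])),'z mid',Q[:,2].mean(),'at',Q[:,:2].mean(0))
E
python3 pitch.py w3 -8.4;python3 pitch.py w4 -8.4;python3 pitch.py w5 -.6;python3 pitch.py w6 -.6
```

```text
w3 pitch deg 0.09403355148254819 z mid 0.019487760443195397 at [ 0.4811 -0.2583]
w4 pitch deg -0.10172508173155843 z mid 0.14917716038727843 at [ 0.4798 -0.2584]
w5 pitch deg 0.05399044381316307 z mid 0.09146228760570307 at [0.5805 0.0814]
w6 pitch deg 10.028463148569477 z mid 0.05190215805377249 at [0.5829 0.0827]
```

Run:
```python
import pickle
from h import *
for nm,vs in(('w5',(69,70,74,75,80.5,81.5)),('w6',(62,63,64,65,66,67,73))):
    p,im,d=pickle.load(open(f'pics/{nm}.pkl','rb')); print(p['xyz'])
    for v in vs: print(nm,v,[round(wonz(p,320,v,z)[0]*1000,1) for z in(.012,.048,.0645,.0915)])
    print(im[56:80,290].tolist()[::2] if 0 else '')
    for u in(288,320,335): print(u,[tuple(int(t) for t in im[v,u]) for v in range(58,84,2)])
    print([round(float(d[v,320]),4) for v in range(40,84,3)],[round(float(d[v,288]),4) for v in range(40,84,3)])
```

```text
[0.6203 0.0806 0.2199]
w5 69 [np.float64(653.0), np.float64(647.3), np.float64(644.7), np.float64(640.5)]
w5 70 [np.float64(652.3), np.float64(646.8), np.float64(644.2), np.float64(640.1)]
w5 74 [np.float64(649.6), np.float64(644.5), np.float64(642.2), np.float64(638.4)]
w5 75 [np.float64(648.9), np.float64(643.9), np.float64(641.7), np.float64(638.0)]
w5 80.5 [np.float64(645.1), np.float64(640.8), np.float64(638.9), np.float64(635.6)]
w5 81.5 [np.float64(644.4), np.float64(640.3), np.float64(638.4), np.float64(635.2)]

288 [(56, 100, 160), (56, 101, 162), (54, 104, 165), (58, 107, 167), (51, 102, 163), (55, 104, 165), (51, 103, 165), (49, 98, 157), (40, 72, 109), (32, 53, 76), (50, 85, 112), (88, 142, 176), (88, 142, 175)]
320 [(117, 131, 150), (52, 100, 162), (52, 101, 164), (55, 103, 168), (56, 104, 170), (49, 99, 164), (75, 123, 155), (85, 143, 183), (85, 143, 183), (84, 144, 182), (84, 144, 183), (85, 143, 183), (87, 143, 182)]
335 [(54, 104, 165), (50, 100, 163), (53, 101, 165), (55, 103, 165), (52, 102, 165), (53, 100, 163), (71, 120, 152), (87, 145, 185), (87, 144, 186), (87,
[... 1065 characters left out ...]
, 192), (95, 154, 190), (97, 156, 192)]
320 [(58, 109, 178), (54, 104, 169), (46, 85, 139), (34, 61, 85), (81, 133, 171), (86, 145, 183), (86, 147, 187), (87, 149, 188), (87, 147, 187), (87, 147, 189), (88, 150, 188), (86, 148, 187), (86, 148, 188)]
335 [(49, 104, 170), (52, 102, 164), (45, 86, 140), (31, 56, 80), (79, 135, 170), (89, 148, 187), (89, 150, 190), (89, 151, 191), (87, 149, 189), (89, 151, 191), (91, 151, 192), (88, 150, 189), (92, 151, 190)]
[0.1117, 0.1116, 0.1128, 0.1136, 0.1126, 0.1139, 0.1141, 0.1143, 0.1179, 0.1012, 0.1015, 0.1032, 0.1042, 0.1042, 0.1046] [0.1125, 0.1122, 0.1138, 0.1136, 0.1133, 0.1136, 0.1132, 0.1142, 0.1175, 0.1254, 0.134, 0.1415, 0.1488, 0.1509, 0.1504]
```

```bash
python3 -m inch '[[[0,0,-0.006],[0,0,0],0],[[-0.004,0,-0.006],[0,0,0],0],[[-0.004,0,-0.006],[0,0,0],0],[[-0.004,0,-0.006],[0,0,0],0]]' 30
python3 go.py 0.5511 0.0827 0.192 -0.6;  python3 snap.py w7; python3 pitch.py w7 -.6
```

```text
time: 6.95
position: [0.5501, 0.0823, 0.2045]
tcp_rot: [[1.0, -0.01, 0.001], [-0.01, -1.0, -0.0], [0.001, 0.0, -1.0]]
ft_force: [-0.5, -0.2, 2.3]
width: 0.224
t 6.95 pos [0.5501 0.0823 0.2045] yaw -0.5712708636994459 F [-0.5246 -0.2396  2.2783] M [-0.0062  0.1061  0.012 ] w 0.224
[ 0.002  -0.0008  0.025 ] [ 0.0001 -0.0002  0.0002]
[0.5501 0.0823 0.2044]
w7 pitch deg 10.118692364151633 z mid 0.052357620173986257 at [0.5794 0.0822]
```

View pics/w7.png

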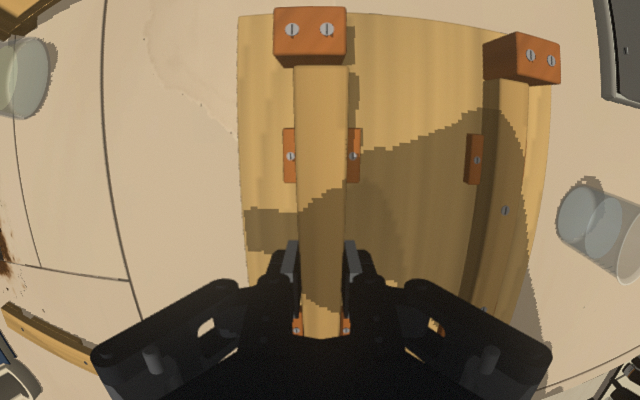

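```bash
python3 -m inch '[[[0,0,0.003],[0,0,0],0],[[0,0,0.006],[0,0,0],0],[[0,0,0.009],[0,0,0],0],[[0,0,0.012],[0,0,0],0],[[0,0,0.012],[0,0,0],0]]' 30
python3 go.py 0.5511 0.0827 0.192 -0.6;  python3 snap.py w8; python3 pitch.py w8 -.6
```

```text
time: 7.5
position: [0.5514, 0.0823, 0.1992]
tcp_rot: [[1.0, -0.01, 0.004], [-0.01, -1.0, 0.0], [0.004, -0.0, -1.0]]
ft_force: [1.9, -0.7, 5.3]
width: 0.219
t 7.5 pos [0.5514 0.0823 0.1992] yaw -0.5765076574672221 F [ 1.9143 -0.6887  5.2825] M [-0.1408 -0.0323  0.0323] w 0.219
[-0.0007 -0.0009  0.0144] [-0.     -0.0013  0.0001]
[0.5514 0.0823 0.1993]
w8 pitch deg 6.825220918023404 z mid 0.045588166181573 at [0.5813 0.0822]
```

```bash
python3 -m inch '[[[0.001,0,0.004],[0,0,0],0],[[0.002,0,0.008],[0,0,0],0],[[0.002,0,0.012],[0,0,0],0],[[0.002,0,0.012],[0,0,0],0]]' 30
python3 go.py 0.5511 0.0827 0.192 -0.6;  python3 snap.py w9; python3 pitch.py w9 -.6
```

```text
time: 7.95
position: [0.5528, 0.0823, 0.1934]
tcp_rot: [[1.0, -0.01, 0.005], [-0.01, -1.0, 0.0], [0.005, -0.0, -1.0]]
ft_force: [2.8, -0.9, 5.3]
width: 0.22
t 7.95 pos [0.5528 0.0823 0.1934] yaw -0.5794413231088483 F [ 2.8147 -0.8763  5.2947] M [-0.1845 -0.1936  0.0388] w 0.22
[-0.0035 -0.0007  0.0028] [-0.0001 -0.0017  0.0001]
[0.5528 0.0823 0.1935]
w9 pitch deg 3.1397297569492695 z mid 0.037912242263128525 at [0.583  0.0823]
```

View pics/w9.png

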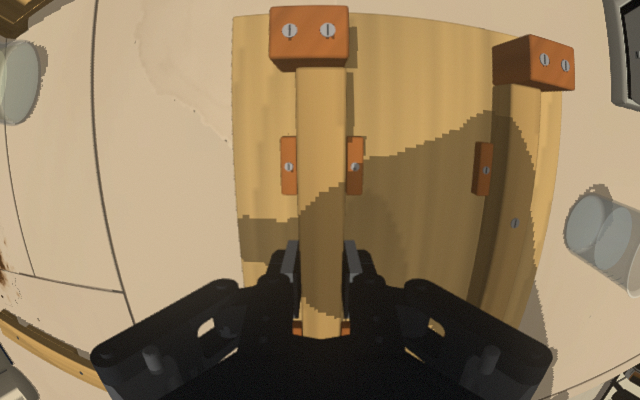

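```bash
python3 -m inch '[[[0.001,0,0.003],[0,0,0],0],[[0.001,0,0.005],[0,0,0],0],[[0.001,0,0.006],[0,0,0],0],[[0.001,0,0.006],[0,0,0],0]]' 25
python3 go.py 0.5511 0.0827 0.192 -0.6;  python3 snap.py w10; python3 pitch.py w10 -.6
```

```text
time: 8.4
position: [0.5534, 0.0824, 0.1905]
tcp_rot: [[1.0, -0.01, 0.006], [-0.01, -1.0, 0.001], [0.006, -0.001, -1.0]]
ft_force: [4.6, 0.1, 4.0]
width: 0.218
t 8.4 pos [0.5534 0.0824 0.1905] yaw -0.579367401775496 F [4.5719 0.0784 3.9984] M [-0.0945 -0.3305  0.0686] w 0.218
[-0.0046 -0.0005 -0.003 ] [-0.0002 -0.0018  0.0001]
[0.5534 0.0824 0.1905]
w10 pitch deg 1.1289958969263454 z mid 0.034089917963594764 at [0.5836 0.0824]
```

```bash
python3 -m inch '[[[0.003,0,0.002],[0,0,0],0],[[0.006,0,0.004],[0,0,0],0],[[0.006,0,0.004],[0,0,0],0]]' 20
python3 go.py 0.5511 0.0827 0.192 -0.6;  python3 snap.py w11; python3 pitch.py w11 -.6
```

```text
time: 8.75
position: [0.5548, 0.0826, 0.1885]
tcp_rot: [[1.0, -0.01, 0.0], [-0.01, -1.0, -0.0], [0.0, 0.0, -1.0]]
ft_force: [-1.5, -0.6, 10.7]
width: 0.218
t 8.75 pos [0.5548 0.0826 0.1885] yaw -0.5601240200984956 F [-1.4921 -0.6441 10.6966] M [-0.1607  0.7332  0.0236] w 0.218
[-0.0073 -0.0002 -0.007 ] [ 0.0001 -0.0001  0.0002]
[0.5547 0.0825 0.1885]
w11 pitch deg -0.05027984614503585 z mid 0.031421327093368256 at [0.5842 0.0824]
```

View pics/w11.png

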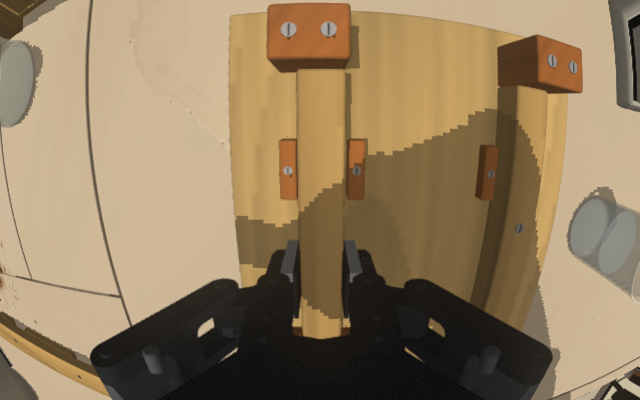

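```bash
python3 -m inch '[[[0,0,-0.003],[0,0,0],50],[[0,0,-0.004],[0,0,0],50],[[0,0,-0.004],[0,0,0],50],[[0,0,-0.004],[0,0,0],50],[[0,0,-0.1],[0,0,0],50],[[0,0,-0.2],[0,0,0],50],[[0,0,-0.25],[0,0,0],50],[[0,0,-0.25],[0,0,0],50]]' 40
python3 go.py 0.427 0.355 0.30 80;  python3 snap.py w12
```

```text
time: 9.6
position: [0.5561, 0.0833, 0.317]
tcp_rot: [[1.0, -0.01, 0.01], [-0.01, -1.0, 0.002], [0.01, -0.002, -1.0]]
ft_force: [-0.1, 1.1, -0.2]
width: 0.501
t 9.6 pos [0.5561 0.0833 0.317 ] yaw -0.5549759859951847 F [-0.135   1.1341 -0.1587] M [-0.0099 -0.0137 -0.0012] w 0.501
[-0.2638 -0.5409  0.0322] [ 0.0017 -0.003  -0.4475]
[0.5551 0.0828 0.3142]
```

View pics/w12.png

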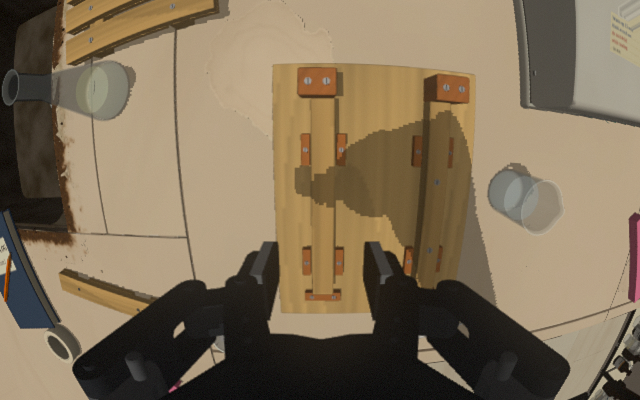

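```bash
python3 -m inch '[[[0,0,0],[0,0,-0.05],70],[[-0.26,-0.54,0.03],[0,0,-0.448],70],[[-0.26,-0.54,0.03],[0,0,-0.448],70],[[-0.26,-0.54,0.03],[0,0,-0.448],70],[[-0.26,-0.54,0.03],[0,0,-0.448],70],[[-0.26,-0.54,0.03],[0,0,-0.448],70],[[-0.26,-0.54,0.03],[0,0,-0.448],70],[[-0.26,-0.54,0.03],[0,0,-0.448],70],[[-0.26,-0.54,0.03],[0,0,-0.448],70],[[-0.26,-0.54,0.03],[0,0,-0.448],70],[[-0.26,-0.54,0.03],[0,0,-0.448],70],[[-0.26,-0.54,0.03],[0,0,-0.448],70]]'
python3 -m inch '[[[0,0,0],[0,0,0],70],[[0,0,0],[0,0,0],70],[[0,0,0],[0,0,0],70]]'
python3 go.py 0.427 0.355 0.30 80;  python3 snap.py w13
```

```text
time: 10.85
position: [0.4268, 0.3532, 0.2957]
tcp_rot: [[0.174, 0.985, -0.002], [0.985, -0.174, -0.002], [-0.002, -0.002, -1.0]]
ft_force: [0.3, 0.1, 0.4]
width: 0.694
time: 11.15
position: [0.4271, 0.3536, 0.2972]
tcp_rot: [[0.173, 0.985, 0.0], [0.985, -0.173, -0.0], [-0.0, 0.0, -1.0]]
ft_force: [-0.3, -1.0, -0.5]
width: 0.702
t 11.15 pos [0.4271 0.3536 0.2972] yaw 80.05913088971133 F [-0.3126 -0.974  -0.502 ] M [-0.0263  0.0553  0.0141] w 0.702
[ 0.0026 -0.0006 -0.0057] [0.     0.     0.0003]
[0.4271 0.3536 0.2972]
```

View pics/w13.png

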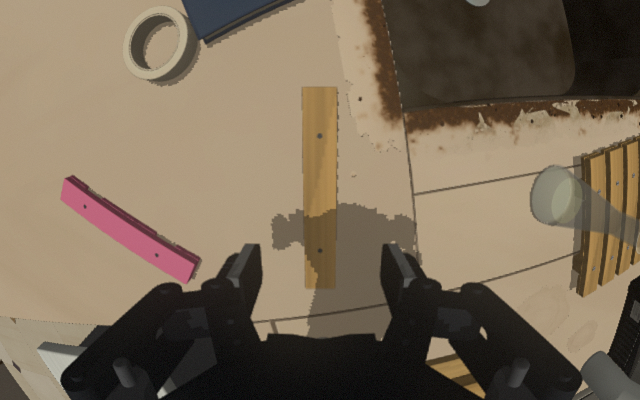

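```bash
python3 bar.py w13 290,350,75,300 0.016; python3 bar.py w13 290,350,75,300 0.016 80;  python3 - <<'E'
import pickle
from h import *
p,im,d=pickle.load(open('pics/w13.pkl','rb'))
for u,v in((320,135),(320,250.5)): print(wonz(p,u,v,.016))
cv2.imwrite('pics/w13c.png',cv2.resize(im[75:300,280:360],None,fx=2.5,fy=2.5,interpolation=cv2.INTER_CUBIC))
E
```

```text
[ 302   87   35  202 6667] ((426.32733154296875, 357.71405029296875), (178.4994659423828, 27.862308502197266), 80.27593231201172) [[397.5217590332031, 272.0996398925781], [424.9837341308594, 267.3935852050781], [455.1329040527344, 443.3284606933594], [427.6709289550781, 448.0345153808594]]
[ 302   86   36  203 6857] ((426.4847106933594, 358.072021484375), (179.23727416992188, 28.586984634399414), 80.09159088134766) [[396.9833984375, 272.2496643066406], [425.14398193359375, 267.3305969238281], [455.98602294921875, 443.8943786621094], [427.825439453125, 448.8134460449219]]
[0.4354 0.4072 0.016 ]
[0.4181 0.3083 0.016 ]
```

View pics/w13c.png

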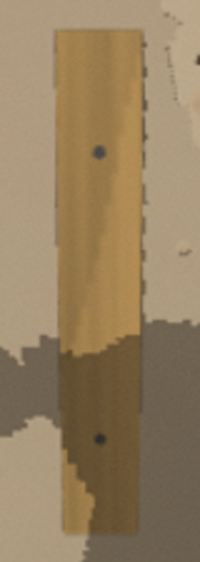

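```bash
python3 -m inch '[[[0.008,-0.002,0.08],[0,0,0],70],[[0.008,-0.002,0.16],[0,0,0],70],[[0.008,-0.002,0.21],[0,0,0],70],[[0.008,-0.002,0.23],[0,0,0],70],[[0.008,-0.002,0.24],[0,0,0],70],[[0.008,-0.002,0.24],[0,0,0],70],[[0.008,-0.002,0.24],[0,0,0],70]]'
python3 go.py 0.4266 0.3578 0.177 80.1;  python3 snap.py w14
```

```text
time: 11.9
position: [0.4273, 0.3586, 0.1787]
tcp_rot: [[0.172, 0.985, 0.002], [0.985, -0.172, 0.002], [0.002, 0.002, -1.0]]
ft_force: [-0.0, -0.7, 0.2]
width: 0.698
t 11.9 pos [0.4273 0.3586 0.1787] yaw 80.07682036040785 F [-0.041  -0.7312  0.1629] M [-0.0234 -0.083  -0.0015] w 0.698
[-0.0018 -0.0011  0.0034] [ 0.0006 -0.0008 -0.0001]
[0.4273 0.3585 0.1788]
```

View pics/w14.png

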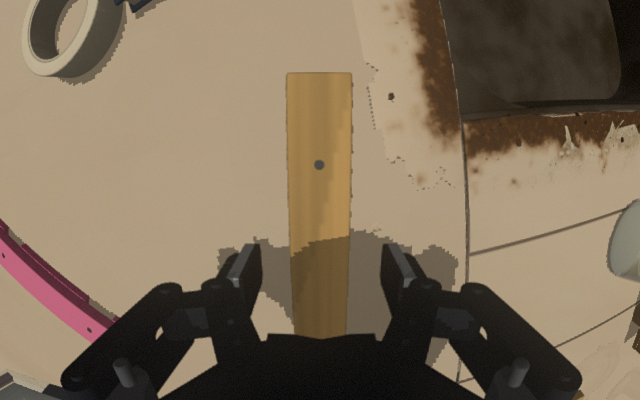

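```bash
python3 -m inch '[[[-0.001,-0.001,0.002],[0,0,0],0],[[-0.001,-0.001,0.002],[0,0,0],0],[[-0.001,-0.001,0.002],[0,0,0],0],[[-0.001,-0.001,0.002],[0,0,0],0],[[-0.001,-0.001,0.002],[0,0,0],0],[[-0.001,-0.001,0.002],[0,0,0],0],[[-0.001,-0.001,0.002],[0,0,0],0]]' 60
python3 go.py 0.4266 0.3578 0.177 80.1
python3 -m inch '[[[0,0,-0.02],[0,0,0],0],[[0,0,-0.08],[0,0,0],0],[[0,0,-0.16],[0,0,0],0],[[0,0,-0.2],[0,0,0],0],[[0,0,-0.2],[0,0,0],0],[[0,0,-0.2],[0,0,0],0],[[0,0,-0.2],[0,0,0],0]]'
python3 go.py 0.55 0.2 0.278 89.4;  python3 snap.py w15; python3 pitch.py w15 80
```

```text
time: 12.65
position: [0.4264, 0.3577, 0.177]
tcp_rot: [[0.172, 0.985, 0.001], [0.985, -0.172, 0.001], [0.001, 0.001, -1.0]]
ft_force: [-1.3, -0.8, 5.9]
width: 0.307
t 12.65 pos [0.4264 0.3577 0.177 ] yaw 80.07549412114084 F [-1.2669 -0.7812  5.9109] M [-0.2011  0.1585  0.0034] w 0.307
[0.0003 0.0003 0.0001] [ 0.0003 -0.0002 -0.0001]
time: 13.35
position: [0.4258, 0.3566, 0.2746]
tcp_rot: [[0.172, 0.985, -0.002], [0.985, -0.172, -0.002], [-0.003, -0.002, -1.0]]
ft_force: [-0.2, 0.4, -1.1]
width: 0.306
t 13.35 pos [0.4258 0.3566 0.2746] yaw 80.07388012390848 F [-0.1526  0.3817 -1.1356] M [0.0091 0.0804 0.0415] w 0.306
[-0.2656  0.2986 -0.0066] [-0.0007  0.0008 -0.0518]
[0.4258 0.3566 0.2744]
w15 pitch deg -0.2237429412496051 z mid 0.11289783321993817 at [0.4295 0.3841]
```

View pics/w15.png

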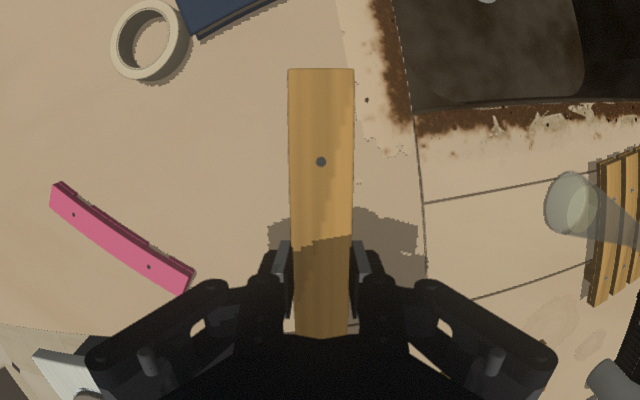

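```bash
cat > jig.py <<'E'
import pickle,sys
from h import *
from scipy.optimize import least_squares
p,im,d=pickle.load(open(f'pics/{sys.argv[1]}.pkl','rb'))
hsv=cv2.cvtColor(im,cv2.COLOR_BGR2HSV)
m=((hsv[...,0]<=15)&(hsv[...,1]>135)&(hsv[...,2]>40)).astype(np.uint8)
m=cv2.morphologyEx(m,cv2.MORPH_CLOSE,np.ones((5,5)))
n,l,st,c=cv2.connectedComponentsWithStats(m)
J=[(x,y) for x in(45,-62) for y in(65.5,34.5,-34.5,-65.5)]
W=[];JJ=[]
o=np.array([553.7,31.6])
for i in range(1,n):
    if st[i,4]>60:
        ys,xs=np.nonzero(l==i)
        Q=np.array([wonz(p,x,y,.020)[:2] for x,y in zip(xs,ys)],np.float32)*1000
        r=cv2.minAreaRect(Q); s=sorted(r[1])
        if abs(s[0]-8)<2.2 and abs(s[1]-28)<3:
            for j in J:
                if np.hypot(*(o+j-r[0]))<8: W.append(r[0]);JJ.append(j);print(j,r[0],s)
W=np.array(W);JJ=np.array(JJ)
def f(q):
    c,s=np.cos(q[2]),np.sin(q[2]); return (q[3]*JJ@np.array([[c,s],[-s,c]])+q[:2]-W).ravel()
q=least_squares(f,[553,31,0,1]).x; print('org',q[:2],'yaw',np.rad2deg(q[2]),'scale',q[3],'res',f(q)); print('cam',p['xyz'])
c0=p['xyz'][:2]*1000; print('nadir-corrected org',c0+(q[:2]-c0)/q[3])
E
python3 jig.py w1; python3 jig.py w12
python3 - <<'E'
import pickle
from h import *
p,im,d=pickle.load(open('pics/w15.pkl','rb'))
P=wonz(p,320.5,161.5,.1135); y=np.deg2rad(80.07);v=(P[:2]-[.4258,.3566])*1000
print('hole tool',v@[np.cos(y),np.sin(y)],v@[np.sin(y),-np.cos(y)])
E
```

```text
(45, -65.5) (597.7777099609375, -33.74773406982422) [7.961390972137451, 28.057029724121094]
(45, -34.5) (598.07275390625, -3.0660085678100586) [7.795275688171387, 27.819791793823242]
(45, 34.5) (598.816162109375, 65.42369842529297) [8.14356803894043, 28.25240707397461]
(45, 65.5) (599.064697265625, 95.9774398803711) [8.551665306091309, 27.723716735839844]
(-62, -65.5) (491.50225830078125, -32.56605529785156) [8.480104446411133, 27.0174617767334]
(-62, -34.5) (492.0633850097656, -1.8754005432128906) [7.615878105163574, 27.150495529174805]
(-62, 34.5) (492.375, 66.3874282836914) [8.402076721191406, 27.41356658935547]
(-62, 65.5) (492.9947509765625, 97.18768310546875) [8.40386962890625, 27.002269744873047]
org [553.7614  31.6276] yaw -0.5952085668424867 scale 0.9915843709717822 res [-0.0722 -0.0335 -0.0479  0.0222 -0.0805 -0.0518 -0.0098  0.1319  0.1095
 -0.113  -0.1323 -0.0662  0.2668  0.0866 -0.0336  0.0238]
cam [ 0.5175 -0.0107  0.3729]
nadir-corrected org [554.0694  31.9865]
(45, 34.5) (599.7220458984375, 66.23833465576172) [7.82388973236084, 27.83083152770996]
(45, 65.5) (599.5311889648438, 96.83325958251953) [6.951663017272949, 26.96148681640625]
(45, -34.5) (598.9013671875, -1.9623713493347168) [9.770681381225586, 27.259246826171875]
(-62, 65.5) (494.7713623046875, 98.18511962890625) [7.553224086761475, 28.907255172729492]
(-62, -34.5) (493.440185546875, -1.1036686897277832) [10.101327896118164, 29.472185134887695]
(-62, 34.5) (494.00164794921875, 67.35797119140625) [8.252715110778809, 27.868074417114258]
org [554.8918  32.6314] yaw -0.5907175699747486 scale 0.9866289093628859 res [-0.0834 -0.0278  0.4228 -0.0388  0.0354  0.0991 -0.3811 -0.3023 -0.0671
  0.3288  0.0733 -0.059 ]
cam [0.625  0.0825 0.2863]
nadir-corrected org [553.942   31.9555]
hole tool 49.61005782637634 -0.8576722796745653
```

```bash
python3 go.py 0.612 0.0315 0.27 89.405
```

```text
t 13.4 pos [0.4258 0.3566 0.2744] yaw 80.07968854547713 F [ 0.8582 -0.4422  0.0616] M [-0.0119 -0.0099 -0.0151] w 0.311
[-0.5763  0.4788  0.0095] [-0.0008  0.0009 -0.0518]
```

```bash
python3 -m inch '[[[-0.08,0.06,0],[0,0,-0.01],0],[[-0.16,0.13,0],[0,0,-0.02],0],[[-0.24,0.2,0],[0,0,-0.03],0],[[-0.32,0.265,0],[0,0,-0.04],0],[[-0.4,0.33,0],[0,0,-0.0518],0],[[-0.48,0.4,0],[0,0,-0.0518],0],[[-0.54,0.45,0],[0,0,-0.0518],0],[[-0.57,0.474,0.005],[0,0,-0.0518],0],[[-0.576,0.479,0.009],[0,0,-0.0518],0],[[-0.576,0.479,0.009],[0,0,-0.0518],0],[[-0.576,0.479,0.009],[0,0,-0.0518],0],[[-0.576,0.479,0.009],[0,0,-0.0518],0]]'
python3 go.py 0.612 0.0315 0.22 89.405;  python3 snap.py w16; python3 pitch.py w16 89.4; python3 jig.py w16
```

```text
time: 14.6
position: [0.6116, 0.0353, 0.2718]
tcp_rot: [[0.006, 1.0, -0.001], [1.0, -0.006, 0.001], [0.001, -0.001, -1.0]]
ft_force: [0.2, -0.1, -0.3]
width: 0.306
t 14.6 pos [0.6116 0.0353 0.2718] yaw 89.66284978369258 F [ 0.1814 -0.1314 -0.2974] M [-0.0064 -0.0058  0.0065] w 0.306
[-0.0076  0.0009  0.1036] [-0.0002 -0.0004  0.0014]
[0.6118 0.0349 0.2719]
w16 pitch deg 0.13211249629302524 z mid 0.11024048723920653 at [0.6108 0.064 ]
(-62, 65.5) (494.4252624511719, 98.11239624023438) [7.812862873077393, 29.213274002075195]
(-62, 34.5) (494.26312255859375, 67.20467376708984) [7.822796821594238, 29.955303192138672]
(-62, -34.5) (493.550048828125, -0.352048397064209) [10.096370697021484, 30.697330474853516]
org [554.8731  32.9515] yaw -0.5251156335206789 scale 0.9837582536160292 res [ 0.0479 -0.1684 -0.0694  0.2441  0.0215 -0.0757]
cam [0.6114 0.1043 0.2406]
nadir-corrected org [553.9392  31.7736]
```

View pics/w16.png

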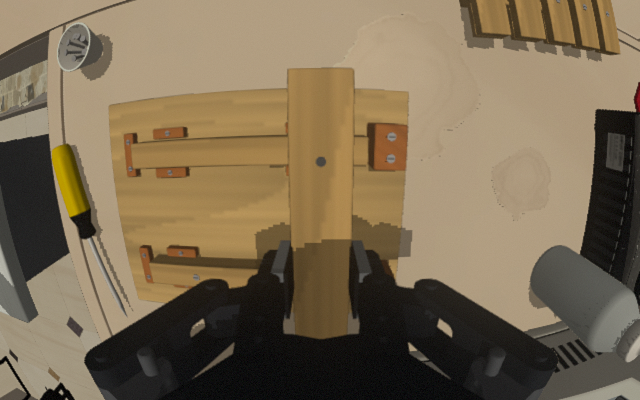

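```bash
python3 -m inch '[[[0,0,0.02],[0,0,0],0],[[0,0,0.05],[0,0,0],0],[[0,0,0.08],[0,0,0],0],[[0,0,0.1],[0,0,0],0],[[0,0,0.11],[0,0,0],0],[[0,0,0.113],[0,0,0],0],[[0,0,0.113],[0,0,0],0],[[0,0,0.113],[0,0,0],0]]'
python3 go.py 0.612 0.0315 0.203 89.405;  python3 snap.py w17; python3 pitch.py w17 89.4
```

```text
time: 15.45
position: [0.6128, 0.0326, 0.2158]
tcp_rot: [[0.01, 1.0, 0.001], [1.0, -0.01, 0.0], [0.0, 0.001, -1.0]]
ft_force: [-0.4, 0.6, -0.5]
width: 0.304
t 15.45 pos [0.6128 0.0326 0.2158] yaw 89.39978266532512 F [-0.4434  0.5885 -0.543 ] M [ 0.0203 -0.0332 -0.0017] w 0.304
[-0.0022 -0.0017  0.0256] [ 0.0004 -0.0001 -0.    ]
[0.6129 0.0326 0.2159]
w17 pitch deg 0.14868225347551792 z mid 0.05419752564404424 at [0.6125 0.0607]
```

View pics/w17.png

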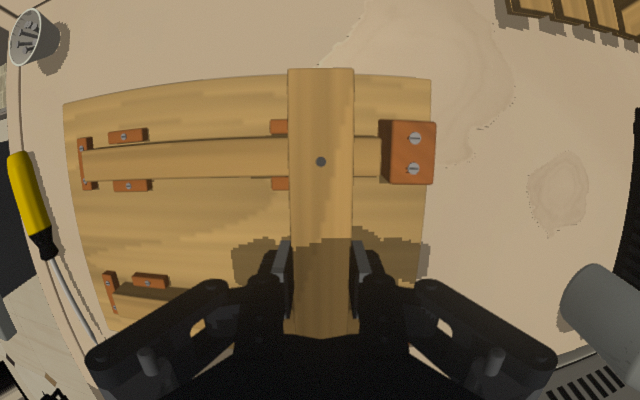

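Run:
```python
import pickle
from h import *
p,im,d=pickle.load(open('pics/w17.pkl','rb'))
cv2.imwrite('pics/w17c.png',cv2.resize(im[105:205,240:450],None,fx=3.8,fy=3.8,interpolation=cv2.INTER_CUBIC))
for u in(262,266,364,370):
    print(u,[tuple(int(t) for t in im[v,u]) for v in range(130,188,2)])
g=lambda u,v,z:(wonz(p,u,v,z)*1000)[:2]
print('hole',g(320.5,161.5,.055), 'slat end',g(320,68.5,.055))
for u in(264,367): print(u,[(v,g(u,v,.032)) for v in(136,137,138,179,180,181)])
print('cam',p['xyz'])
```

```text
262 [(81, 132, 165), (83, 133, 164), (78, 130, 163), (52, 88, 111), (53, 89, 114), (66, 116, 149), (70, 122, 154), (71, 124, 157), (73, 124, 157), (71, 124, 156), (72, 124, 160), (73, 126, 161), (77, 129, 164), (78, 133, 169), (77, 132, 167), (77, 132, 170), (78, 133, 170), (78, 134, 170), (79, 135, 171), (78, 135, 171), (82, 137, 173), (79, 136, 172), (76, 135, 170), (56, 92, 116), (57, 95, 120), (76, 124, 152), (76, 124, 154), (77, 126, 156), (73, 123, 152)]
266 [(81, 134, 166), (80, 132, 164), (79, 129, 161), (46, 77, 98), (56, 92, 118), (70, 119, 151), (71, 123, 156), (72, 122, 158), (74, 124, 159), (75, 126, 159), (73, 125, 157), (74, 126, 160), (77, 127, 164), (75, 129, 168), (77, 132, 168), (77, 132, 168), (77, 134, 170), (77, 134, 170), (78, 136, 171), (80, 136, 173), (78, 133, 172), (82, 139, 177), (79, 134, 170), (54, 91, 113), (64, 104, 129), (79, 128, 159), (77, 126, 155), (75, 124, 153), (74, 122, 150)]
364 [(84, 137, 170), (85, 135, 168), (80, 130, 159), (39, 68, 88), (62, 104, 132), (73, 123, 156), (75, 125, 159), (74, 127, 162), (73, 128, 164), (75, 130, 164), (76, 13
[... 584 characters left out ...]
), (79, 135, 171), (81, 136, 172), (78, 133, 168), (77, 129, 165), (75, 128, 163), (54, 90, 114), (76, 123, 154), (81, 130, 159), (78, 129, 162), (82, 134, 165), (79, 130, 163)]
hole [612.9609  82.8093] slat end [613.1271 122.0072]
264 [(136, array([585.1007,  92.8079])), (137, array([585.0837,  92.3083])), (138, array([585.0665,  91.8085])), (179, array([584.1764,  71.0035])), (180, array([584.1499,  70.485 ])), (181, array([584.1232,  69.9658]))]
367 [(136, array([636.0045,  92.1987])), (137, array([636.0098,  91.7004])), (138, array([636.0152,  91.202 ])), (179, array([636.3818,  70.4503])), (180, array([636.3944,  69.933 ])), (181, array([636.4072,  69.4151]))]
cam [0.6131 0.1016 0.1845]
```

View pics/w17c.png

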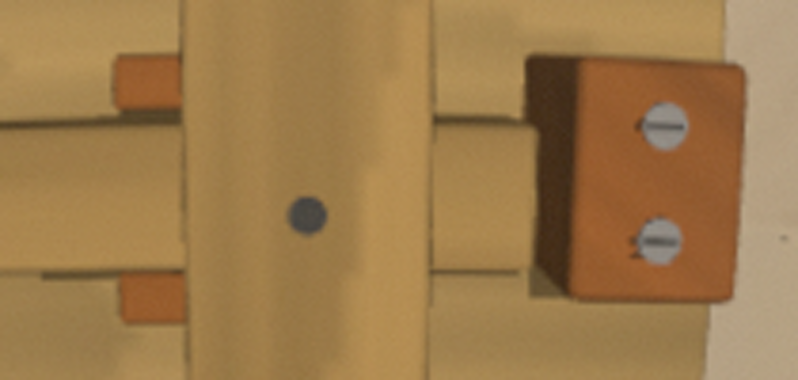

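```bash
python3 -m inch '[[[-0.0022,0,0.005],[0,0,0],0],[[-0.0022,0,0.012],[0,0,0],0],[[-0.0022,0,0.018],[0,0,0],0],[[-0.0022,0,0.022],[0,0,0],0],[[-0.0022,0,0.022],[0,0,0],0]]'
python3 go.py 0.612 0.0315 0.203 89.405;  python3 snap.py w18; python3 pitch.py w18 89.4
```

```text
time: 16.0
position: [0.6123, 0.0313, 0.2036]
tcp_rot: [[0.01, 1.0, -0.001], [1.0, -0.01, -0.0], [-0.0, -0.001, -1.0]]
ft_force: [-0.3, -0.1, -0.2]
width: 0.307
t 16.0 pos [0.6123 0.0313 0.2036] yaw 89.40630377367827 F [-0.2859 -0.0972 -0.1921] M [0.0523 0.0015 0.0266] w 0.307
[ 0.0004 -0.0005  0.0013] [-0.0003  0.      0.    ]
[0.6124 0.0313 0.2039]
w18 pitch deg -0.1161063256202252 z mid 0.04202185235024881 at [0.6116 0.0596]
```

View pics/w18.png

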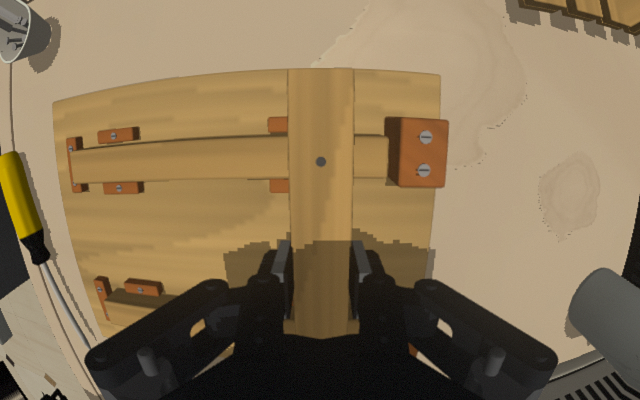

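```bash
python3 -m inch '[[[0,0,0.001],[0,0,0],0],[[0,0,0.002],[0,0,0],0],[[0,0,0.002],[0,0,0],0],[[0,0,0.002],[0,0,0],0]]'
python3 -c "
from station import env
for i in range(1):
    o=env.get_obs();print(o['position'],o['ft_force'],o['moment'])"
```

```text
time: 16.45
position: [0.6125, 0.0313, 0.2032]
tcp_rot: [[0.01, 1.0, 0.0], [1.0, -0.01, -0.0], [-0.0, 0.0, -1.0]]
ft_force: [0.2, -0.0, -0.4]
width: 0.305
[0.61251734 0.03134456 0.20324206] [ 0.18035134 -0.03401484 -0.35888284] [0.02417895 0.00600631 0.00312376]
```

```bash
python3 -m inch '[[[0,0,0.0008],[0,0,0],0],[[0,0,0.0016],[0,0,0],0],[[0,0,0.0016],[0,0,0],0],[[0,0,0.0016],[0,0,0],0]]'
python3 -c "
from station import env
for i in range(1):
    o=env.get_obs();print(o['position'],o['ft_force'],o['moment'])"
```

```text
time: 16.85
position: [0.6125, 0.0314, 0.203]
tcp_rot: [[0.01, 1.0, 0.0], [1.0, -0.01, -0.0], [-0.0, 0.0, -1.0]]
ft_force: [-2.1, -0.1, 4.8]
width: 0.309
[0.61253696 0.03143142 0.203039  ] [-2.1276139  -0.05300405  4.83255629] [-0.15311621  0.4295045  -0.02061045]
```

```bash
python3 -m inch '[[[0,0,-0.0014],[0,0,0],0],[[0,0.004,-0.0014],[0,0,0],0],[[0,0.009,-0.0014],[0,0,0],0],[[0,0.014,-0.0014],[0,0,0],0],[[0,0.019,-0.0014],[0,0,0],0],[[0,0.023,-0.0014],[0,0,0],0],[[0,0.026,-0.0014],[0,0,0],0],[[0,0.027,-0.0014],[0,0,0],0],[[0,0.027,-0.0014],[0,0,0],0],[[0,0.027,-0.0014],[0,0,0],0]]'
python3 go.py 0.63 0.0312 0.203 89.405; python3 snap.py w19
```

```text
time: 17.85
position: [0.6257, 0.0316, 0.2031]
tcp_rot: [[0.01, 1.0, -0.001], [1.0, -0.01, 0.0], [0.0, -0.001, -1.0]]
ft_force: [-4.8, 0.5, 5.2]
width: 0.308
t 17.85 pos [0.6257 0.0316 0.2031] yaw 89.42400365835724 F [-4.773   0.498   5.1784] M [ 0.1597  0.8346 -0.0395] w 0.308
[-0.0007  0.0086  0.0001] [-0.0002 -0.0001  0.0001]
[0.6257 0.0316 0.2031]
```

View pics/w19.png

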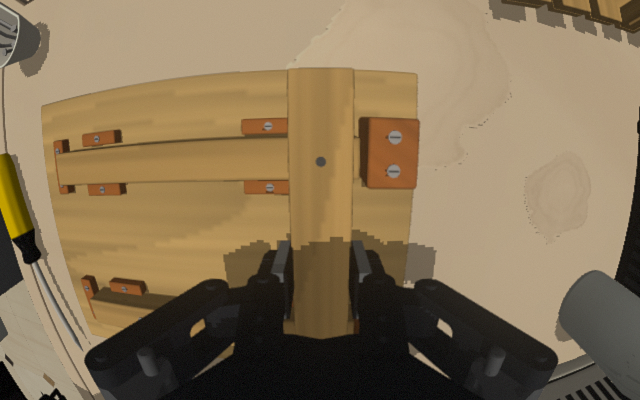

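```bash
python3 -m inch '[[[0,0,-0.0008],[0,0,0],0],[[0,0,-0.0016],[0,0,0],0],[[0,0,-0.0016],[0,0,0],0],[[0,0,-0.0016],[0,0,0],0]]'
python3 go.py 0.63 0.0312 0.203 89.405
```

```text
time: 18.3
position: [0.6263, 0.0307, 0.2035]
tcp_rot: [[0.011, 1.0, 0.0], [1.0, -0.011, -0.0], [-0.0, 0.0, -1.0]]
ft_force: [0.6, -0.0, 0.5]
width: 0.307
t 18.3 pos [0.6263 0.0307 0.2035] yaw 89.3713067301338 F [ 0.5553 -0.039   0.5005] M [ 0.0018 -0.0368  0.0061] w 0.307
[0.001  0.0075 0.0011] [ 0.0001  0.0001 -0.0002]
```

```bash
python3 -m inch '[[[0,0.001,0],[0,0,0],0],[[0,0.002,0],[0,0,0],0],[[0,0.003,0],[0,0,0],0],[[0,0.004,0],[0,0,0],0],[[0,0.005,0],[0,0,0],0],[[0,0.006,0],[0,0,0],0],[[0,0.006,0],[0,0,0],0]]'
python3 go.py 0.63 0.0312 0.203 89.405
```

```text
time: 19.0
position: [0.6291, 0.0312, 0.2039]
tcp_rot: [[0.01, 1.0, 0.0], [1.0, -0.01, 0.0], [0.0, 0.0, -1.0]]
ft_force: [-0.0, 0.4, 0.2]
width: 0.31
t 19.0 pos [0.6291 0.0312 0.2039] yaw 89.40188751177236 F [-0.0495  0.4005  0.2423] M [ 0.0079  0.0395 -0.0187] w 0.31
[0.     0.0019 0.0018] [ 0. -0. -0.]
```

```bash
python3 -m inch '[[[0,0.0004,0.0008],[0,0,0],0],[[0,0.0008,0.0012],[0,0,0],0],[[0,0.0012,0.0012],[0,0,0],0],[[0,0.0016,0.0012],[0,0,0],0],[[0,0.002,0.0012],[0,0,0],0],[[0,0.0024,0.0012],[0,0,0],0],[[0,0.0024,0.0012],[0,0,0],0]]'
python3 go.py 0.63 0.0312 0.203 89.405
```

```text
time: 19.7
position: [0.6302, 0.0312, 0.2033]
tcp_rot: [[0.01, 1.0, 0.0], [1.0, -0.01, -0.0], [-0.0, 0.0, -1.0]]
ft_force: [-0.9, -0.8, -0.5]
width: 0.308
t 19.7 pos [0.6302 0.0312 0.2033] yaw 89.40472886565765 F [-0.8903 -0.7727 -0.5157] M [-0.0188  0.0214  0.0188] w 0.308
[ 0.     -0.0005  0.0006] [ 0.  0. -0.]
```

```bash
python3 -m inch '[[[0,0.0004,0],[0,0,0],0],[[0,0.0008,0],[0,0,0],0],[[0,0.0012,0],[0,0,0],0],[[0,0.0016,0],[0,0,0],0],[[0,0.0016,0],[0,0,0],0]]'
python3 go.py 0.63 0.0312 0.203 89.405
```

```text
time: 20.2
position: [0.6307, 0.0312, 0.2032]
tcp_rot: [[0.011, 1.0, -0.001], [1.0, -0.011, -0.0], [-0.0, -0.001, -1.0]]
ft_force: [-1.5, 0.6, 0.1]
width: 0.314
t 20.2 pos [0.6307 0.0312 0.2032] yaw 89.39636751700799 F [-1.5087  0.6114  0.1175] M [-0.0402  0.3325 -0.0409] w 0.314
[ 0.     -0.0014  0.0004] [-0.0003  0.     -0.    ]
```

```bash
python3 -m inch '[[[0,0.0004,0],[0,0,0],0],[[0,0.0008,0],[0,0,0],0],[[0,0.0012,0],[0,0,0],0],[[0,0.0012,0],[0,0,0],0]]'
python3 go.py 0.63 0.0312 0.203 89.405;python3 -m inch '[[[0,0.0,0],[0,0,0],0]]'; python3 go.py 0.63 0.0312 0.203 89.405
```

```text
time: 20.6
position: [0.631, 0.0312, 0.2032]
tcp_rot: [[0.01, 1.0, -0.002], [1.0, -0.01, -0.0], [-0.0, -0.002, -1.0]]
ft_force: [-5.1, 0.5, 3.6]
width: 0.306
t 20.6 pos [0.631  0.0312 0.2032] yaw 89.4053590544251 F [-5.1229  0.5032  3.5758] M [-0.0168  1.0658 -0.1145] w 0.306
[-0.0001 -0.0019  0.0004] [-0.0007  0.0001  0.    ]
time: 20.7
position: [0.631, 0.0312, 0.2032]
tcp_rot: [[0.01, 1.0, -0.002], [1.0, -0.01, -0.0], [-0.0, -0.002, -1.0]]
ft_force: [-5.9, 0.6, 2.2]
width: 0.305
t 20.7 pos [0.631  0.0312 0.2032] yaw 89.41112383051123 F [-5.8692  0.5768  2.1954] M [-0.0565  1.1139 -0.1672] w 0.305
[-0.0001 -0.0019  0.0004] [-0.0007  0.0001  0.    ]
```

```bash
python3 -m inch '[[[0,0.0004,-0.0003],[0,0,0.0004],0],[[0,0.0008,-0.0006],[0,0,0.0008],0],[[0,0.0008,-0.0006],[0,0,0.0008],0],[[0,0.0008,-0.0006],[0,0,0.0008],0]]'
python3 go.py 0.63 0.0312 0.203 89.405;python3 -m inch '[[[0,0.0,0],[0,0,0],0]]'; python3 go.py 0.63 0.0312 0.203 89.405
```

```text
time: 21.1
position: [0.6311, 0.0313, 0.2032]
tcp_rot: [[0.012, 1.0, -0.003], [1.0, -0.012, -0.0], [-0.001, -0.003, -1.0]]
ft_force: [-5.9, -0.3, 2.2]
width: 0.31
t 21.1 pos [0.6311 0.0313 0.2032] yaw 89.30062372501484 F [-5.8705 -0.2793  2.173 ] M [-0.0736  1.1768 -0.0638] w 0.31
[-0.0002 -0.0022  0.0004] [-0.0009  0.0002 -0.0006]
time: 21.2
position: [0.6311, 0.0313, 0.2032]
tcp_rot: [[0.012, 1.0, -0.003], [1.0, -0.012, -0.001], [-0.001, -0.003, -1.0]]
ft_force: [-5.4, -0.0, 2.5]
width: 0.308
t 21.2 pos [0.6311 0.0313 0.2032] yaw 89.30330598683123 F [-5.4156 -0.0401  2.4504] M [-0.0457  1.1502 -0.0069] w 0.308
[-0.0002 -0.0022  0.0004] [-0.0009  0.0002 -0.0006]
```

```bash
python3 -m inch '[[[0,0.0004,-0.0003],[0,0,0.0001],0],[[0,0.0008,-0.0006],[0,0,0.0001],0],[[0,0.0012,-0.0006],[0,0,0.0001],0],[[0,0.0012,-0.0006],[0,0,0.0001],0],[[0,0.0012,-0.0006],[0,0,0.0001],0]]'
python3 go.py 0.63 0.0312 0.203 89.405;python3 -m inch '[[[0,0.0,0],[0,0,0],0]]'; python3 go.py 0.63 0.0312 0.203 89.405; python3 snap.py w20
```

```text
time: 21.7
position: [0.6313, 0.0313, 0.2032]
tcp_rot: [[0.012, 1.0, -0.004], [1.0, -0.012, -0.001], [-0.001, -0.004, -1.0]]
ft_force: [-5.6, -0.5, 2.1]
width: 0.306
t 21.7 pos [0.6313 0.0313 0.2032] yaw 89.29735708351186 F [-5.634  -0.483   2.1273] M [-0.0881  1.2612  0.0228] w 0.306
[-0.0002 -0.0027  0.0004] [-0.0013  0.0002 -0.0006]
time: 21.8
position: [0.6313, 0.0313, 0.2033]
tcp_rot: [[0.012, 1.0, -0.004], [1.0, -0.012, -0.001], [-0.001, -0.004, -1.0]]
ft_force: [-5.7, 0.5, 1.6]
width: 0.307
t 21.8 pos [0.6313 0.0313 0.2033] yaw 89.29658158511228 F [-5.7499  0.5183  1.6246] M [-0.07    1.294  -0.0349] w 0.307
[-0.0003 -0.0027  0.0005] [-0.0013  0.0002 -0.0006]
[0.6313 0.0313 0.2032]
```

View pics/w20.png

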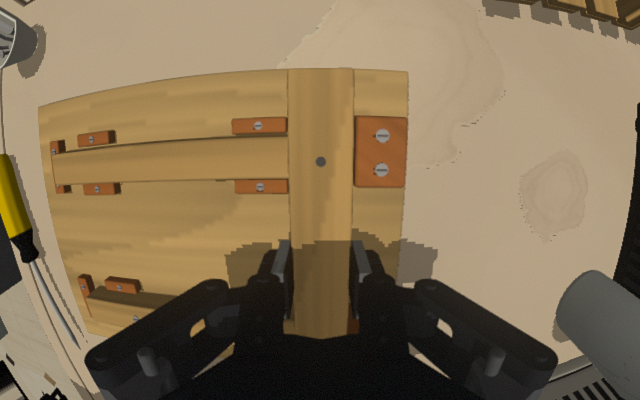

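```bash
cat > st.py <<'E'
from h import *
from station import env
o=env.get_obs(); print(round(o['time'],2),'pos',o['position']*1000,'tilt',o['tcp_rot'][:,2],'F',o['ft_force'],'M',o['moment'],'w',round(o['width'],4))
E
for i in 1 2 3 4; do python3 -m inch '[[[0,0.0,0],[0,0,0],0]]' >/dev/null; python3 st.py; done
```

```text
21.95 pos [631.3271  31.2892 203.2145] tilt [-0.0042 -0.0007 -1.    ] F [-5.9854  0.6554  1.7105] M [-0.0736  1.2511 -0.0063] w 0.3098
22.05 pos [631.325   31.3014 203.2084] tilt [-0.0042 -0.0007 -1.    ] F [-6.2405  0.4991  2.9882] M [-0.0487  1.2289 -0.0417] w 0.3077
22.15 pos [631.3402  31.2857 203.2142] tilt [-0.0042 -0.0007 -1.    ] F [-6.4918 -0.8838  1.8159] M [-0.0808  1.2881 -0.0097] w 0.3112
22.25 pos [631.3393  31.299  203.2337] tilt [-0.0042 -0.0007 -1.    ] F [-6.7231  0.0445  1.5421] M [-0.0679  1.2434  0.008 ] w 0.308
```

```bash
python3 -m inch '[[[0,0.0005,-0.0002],[0,0,0],0],[[0,0.001,-0.0004],[0,0,0],0],[[0,0.0015,-0.0004],[0,0,0],0],[[0,0.002,-0.0004],[0,0,0],0],[[0,0.002,-0.0004],[0,0,0],0]]'>/dev/null; python3 st.py; for i in 1 2 3; do python3 -m inch '[[[0,0.0,0],[0,0,0],0]]' >/dev/null; python3 st.py; done
```

```text
22.75 pos [631.7124  31.3679 203.2398] tilt [-0.0063 -0.001  -1.    ] F [-8.4083 -0.856   3.3237] M [-0.0953  1.6325 -0.0295] w 0.3082
22.85 pos [631.6967  31.3605 203.2145] tilt [-0.0064 -0.001  -1.    ] F [-8.2141 -0.6561  3.21  ] M [-0.1059  1.6475 -0.0236] w 0.3098
22.95 pos [631.7073  31.3406 203.2672] tilt [-0.0063 -0.001  -1.    ] F [-7.8674 -0.776   3.5637] M [-0.0683  1.6085 -0.0143] w 0.3084
23.05 pos [631.6767  31.3323 203.2052] tilt [-0.0064 -0.001  -1.    ] F [-7.8153 -1.0729  2.7289] M [-0.092   1.6119 -0.041 ] w 0.311
```

```bash
python3 -m inch '[[[0,-0.0005,-0.0002],[-0.0005,0,0],0],[[0,-0.001,-0.0004],[-0.001,0,0],0],[[0,-0.001,-0.0006],[-0.0015,0,0],0],[[0,-0.001,-0.0006],[-0.0015,0,0],0],[[0,-0.001,-0.0006],[-0.0015,0,0],0]]'>/dev/null; python3 st.py; for i in 1 2 3; do python3 -m inch '[[[0,0.0,0],[0,0,0],0]]' >/dev/null; python3 st.py; done
```

```text
23.55 pos [631.0214  31.3583 203.2095] tilt [-0.0022 -0.001  -1.    ] F [-7.6069  0.1169  0.9195] M [-0.0502  1.6347 -0.0214] w 0.3084
23.65 pos [631.0148  31.3673 203.2053] tilt [-0.0023 -0.0011 -1.    ] F [-7.1066 -0.3809  3.0176] M [-0.0995  1.6433  0.0051] w 0.3053
23.75 pos [631.0249  31.3423 203.1983] tilt [-0.0023 -0.001  -1.    ] F [-8.1029  0.2056  2.5735] M [-0.01    1.5954 -0.0344] w 0.309
23.85 pos [631.0283  31.332  203.1859] tilt [-0.0023 -0.0011 -1.    ] F [-7.6451 -0.507   1.8691] M [-0.0862  1.5782 -0.0594] w 0.3038
```

```bash
python3 -m inch '[[[0,0.0005,-0.0002],[-0.0003,0,0],0],[[0,0.001,-0.0004],[-0.0006,0,0],0],[[0,0.0014,-0.0005],[-0.001,0,0],0],[[0,0.0018,-0.0006],[-0.001,0,0],0],[[0,0.0018,-0.0006],[-0.001,0,0],0]]'>/dev/null; python3 st.py; for i in 1 2 3; do python3 -m inch '[[[0,0.0,0],[0,0,0],0]]' >/dev/null; python3 st.py; done
```

```text
24.35 pos [631.0385  31.4033 203.1921] tilt [-0.0022 -0.0015 -1.    ] F [-9.6815 -0.2313  2.8925] M [-0.0924  2.1395 -0.037 ] w 0.3076
24.45 pos [631.0305  31.4264 203.2074] tilt [-0.0021 -0.0015 -1.    ] F [-10.804   -1.7475   3.9518] M [-0.0725  2.1571 -0.0007] w 0.3102
24.55 pos [631.0447  31.4089 203.2068] tilt [-0.0021 -0.0015 -1.    ] F [-9.8884 -0.2841  3.0543] M [-0.088   2.1213 -0.07  ] w 0.3079
24.65 pos [631.024   31.432  203.2056] tilt [-0.0021 -0.0015 -1.    ] F [-10.0118   0.3883   3.9605] M [-0.0643  2.1048 -0.0833] w 0.3112
```

```bash
python3 -m inch '[[[0,0.0001,-0.0004],[0,0,0.0003],0],[[0,0.0002,-0.0008],[0,0,0.0003],0],[[0,0.0003,-0.001],[0,0,0.0003],0],[[0,0.0003,-0.001],[0,0,0.0003],0]]'>/dev/null; python3 st.py; for i in 1 2 3; do python3 -m inch '[[[0,0.0,0],[0,0,0],0]]' >/dev/null; python3 st.py; done
```

```text
25.05 pos [631.0988  31.4205 203.2236] tilt [-0.0025 -0.0014 -1.    ] F [-9.1348 -0.5182  1.6103] M [-0.0373  2.0109  0.0383] w 0.3104
25.15 pos [631.0938  31.4024 203.2042] tilt [-0.0025 -0.0014 -1.    ] F [-9.2623 -0.0342  2.6865] M [-0.054   2.0721 -0.0269] w 0.3052
25.25 pos [631.0832  31.3947 203.2085] tilt [-0.0025 -0.0014 -1.    ] F [-9.3615 -0.1991  1.8876] M [-0.063   1.9731 -0.0031] w 0.305
25.35 pos [631.0766  31.4225 203.2108] tilt [-0.0026 -0.0014 -1.    ] F [-9.4136  0.5794  0.6767] M [-0.036   2.0242 -0.0159] w 0.3114
```

```bash
python3 -m inch '[[[0,0.0004,-0.0003],[-0.0001,0,0],0],[[0,0.0008,-0.0006],[-0.0002,0,0],0],[[0,0.0008,-0.0006],[-0.0003,0,0],0],[[0,0.0008,-0.0006],[-0.0003,0,0],0]]'>/dev/null; python3 st.py; for i in 1 2 3 4; do python3 -m inch '[[[0,0.0,0],[0,0,0],0]]' >/dev/null; python3 st.py; done
python3 snap.py w21; python3 pitch.py w21 89.4
python3 - <<'E'
from h import *
from station import env
for n in('scene','side'):
    im,d=env.capture(n); cv2.imwrite(f'pics/{n}21.png',im)
    c=im[160:290,180:360] if n=='scene' else im[140:240,280:450]
    cv2.imwrite(f'pics/{n}21c.png',cv2.resize(c,None,fx=4,fy=4,interpolation=cv2.INTER_CUBIC))
a=cv2.imread('pics/w21.png');cv2.imwrite('pics/w21c.png',cv2.resize(a[50:345,220:430],None,fx=2,fy=2,interpolation=cv2.INTER_CUBIC))
E
```

```text
25.75 pos [631.1364  31.416  203.214 ] tilt [-0.0028 -0.0015 -1.    ] F [-10.2574   0.4212   0.4999] M [-0.0498  2.1388  0.0389] w 0.309
25.85 pos [631.1464  31.4048 203.2322] tilt [-0.0028 -0.0015 -1.    ] F [-9.2643  0.1683  1.1451] M [-0.0798  2.1746  0.0014] w 0.3111
25.95 pos [631.142   31.4227 203.2108] tilt [-0.0028 -0.0015 -1.    ] F [-10.7626  -0.6053   1.2356] M [-0.0524  2.1651  0.0213] w 0.3068
26.05 pos [631.1371  31.4235 203.2435] tilt [-0.0028 -0.0015 -1.    ] F [-10.2863  -0.8878   0.6593] M [ 0.0012  2.199  -0.0032] w 0.3086
26.15 pos [631.1472  31.4328 203.2343] tilt [-0.0028 -0.0015 -1.    ] F [-10.3478  -0.9614   0.7397] M [-0.0146  2.1223  0.0096] w 0.304
[0.6312 0.0314 0.2032]
w21 pitch deg 0.006652279941507498 z mid 0.0415743496904498 at [0.6302 0.0595]
```

View pics/w21c.png

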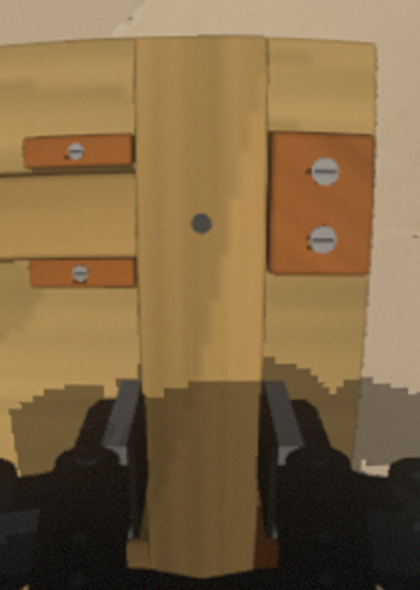

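View pics/scene21c.png

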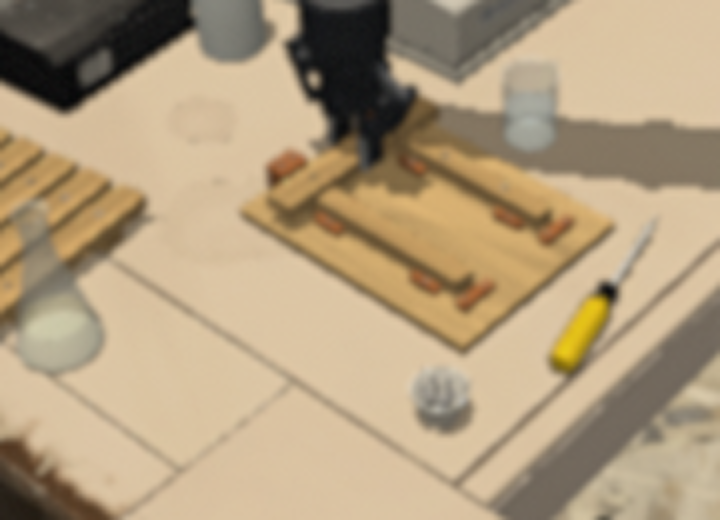

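View pics/side21c.png

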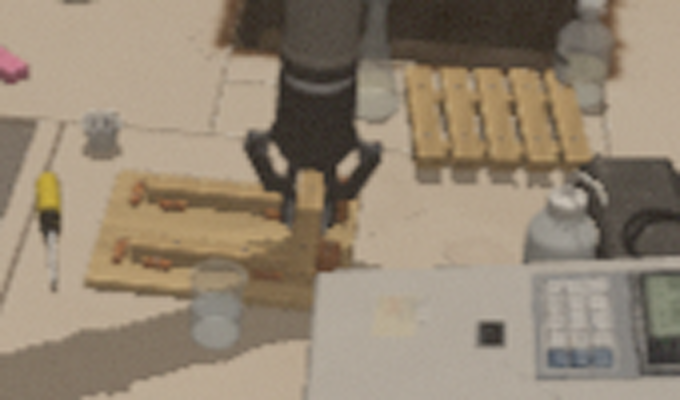

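```bash
python3 st.py; python3 -c "
from station import env
print(env.close_job())"; python3 st.py
```

```text
26.3 pos [631.1463  31.4183 203.2434] tilt [-0.0028 -0.0015 -1.    ] F [-10.5523  -0.3929   0.9776] M [-0.0481  2.1529 -0.0254] w 0.3091
the job is handed in; nothing more can be done
None
the job is handed in; nothing more can be done
```

The bearer is in the left groove and the notched slat lies over both bearers, up against both end stops. The fingers still hold it there at about 10 N. I handed the job in at 26.3 s of the 67 s allowed.

**One hitch:** on the first descent the bearer caught and tipped about 10° in the grip. It had probably touched the left stop. I freed it, levelled it against the groove floor and seated it. A picture then showed it level, with its top 31 to 32 mm above the bench. The wrist force read about 11 N at most during this.

**Last checks before handing in:**
- **Push:** the wrist force toward the stops was about 10.2 N on average, with single readings between 9.3 and 10.8 N. The downward load was about 1 N, so the bearers take little of the push.
- **Square:** the moment about the vertical was about 0, so both stops share the push about equally. The wrist picture shows the slat flush against the left stop. The gripper hid the right stop, so only the moment reading confirms contact there.
- **Seated:** the slat's top measured 41.6 mm above the bench, against the 42 mm expected, and it was level along its length.
- **Bystanders:** the flask and the beaker are standing where they were, and I did not touch the pink look-alikes.

**One disagreement:** the wrist moment implied more push than the force reading if taken about the flange. Over several readings it fits a sensor point about 35 mm behind the flange, which gives about 10.4 N, so I relied on the force reading.

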